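# Feed the sample mill

## Robot

A 6-joint arm with a two-finger parallel gripper is mounted at the origin on the work surface. World frame = base frame: x ahead of the robot, y to its left, z up, the work surface at z = 0. Lengths are in m, angles in degrees, forces in N, time in s.
With the tool pointing down it reaches from about 0.3 to 0.75 m from the base axis. Payload 8.5 kg.
Tool frame: the origin (TCP) lies midway between the tips of the shut fingers; the grasp point (between the pads) lies grasp_offset behind it (grasp_offset is the distance from the TCP to the grasp point, in m); z points along the fingers, y is the line along which they close (so a half turn about z gives the same grasp; the last joint's range is limited). The gripper opens to 85 mm and grips with 20 to 120 N. Pads are 22 mm wide; open, the fingers measure 114 mm over their backs; the gripper's body (76 mm by 85 mm) begins 54 mm behind the grasp point. The pads swing forward as they close: fully open they stand 13 mm farther back than shut.
Start: joints at [-77.424, 21.807, 74.336, -0, 83.858, -12.336], TCP at [0.232, -0.499, 0.231] pointing down, gripper open.
Joint ranges: [-178.18, 178.18], [-50.72, 133.34], [12.68, 142.11], [-81.47, 261.47], [9.98, 163.14], [-165.26, 165.26]. Speed limits (degrees/s): [136.94, 136.94, 180, 180, 180, 180].

## Interface

Orientations are given as a 3x3 rotation matrix whose columns are the frame's x, y, z axes.
In Python, from rig import observe, get_image, camera_params, close_job, grasp_offset gives the robot as it stands.
- The arm moves only by the shell command python3 -m handwheel 'ROWS' [OPENING] [FORCE]. ROWS is JSON, a list of rows, each a list of 2 entries, a list of its own where there are three numbers: the shift along the tool's x, y, z as a fraction of full scale, then the turn, a rotation vector about the tool's x, y, z as a fraction of full scale. In form: [[[dx, dy, dz], [ax, ay, az]], ...]. A call has 1 to 10 rows; each row is the pose to reach, as a shift and turn from the pose commanded when the call began, along the tool's axes at that moment, turning the shorter way round; what a row does not reach only later rows make up. Full scale, the value 1, is 0.5 m for a shift and pi rad for a turn. A row lasts 1/10 s, in which the tool goes at most 50 mm and 8.59 degrees, less where a joint would pass 70% of its speed; a pose out of reach is approached as far as the arm can. A call with a number of a shift or a turn outside -1 to 1 is refused whole. A call with a gripper value outside its range is refused whole. OPENING is the opening, from 0 (shut) to 1 (fully open), set as the call begins (- or left out, the last holds). The fingers move at their own pace and stop on an object; FORCE is the grip in N (left out, the last holds). Time passes only in rows, so rows that repeat a pose let the fingers close. It gives the time, the measured TCP pose, the force, the opening and the grip force at its end, in the units of the state.
- observe(): the state, without advancing time (a new reading comes with each control period).
- get_image(name): name is "side" or "top"; returns (picture, depth): 420x560x3 uint8, red, green, blue; 420x560 float32, m along the optical axis (not along the pixel's ray), 0 where there is no reading.
- camera_params(name): a dict with "K" (3x3 intrinsics, pixels), "R" (3x3) and "t" (3): a world point X has camera coordinates R X + t. Camera axes: x right, y down, z forward; pixel columns grow to the right and rows downward; lengths in m; the calibration is good to about 2 mm. A picture is of the moment at which its call begins. camera_params takes no time and is no camera call.
- close_job(): hands the job in; it is judged then, once.
The state is a dict: "time_s": time; "q": joint angles; "qvel": joint speeds; "joint_efforts": joint torques, N m; "position": TCP position; "tool_rot": TCP orientation; "ft_force": force on the tool from outside, world axes, zero at the start; "wrist_torque": the same for the moment, N m; "grip_width": finger opening in m; "gripper_force": force on a finger pad.
Only numpy, scipy, OpenCV 4.12 (cv2) and the standard library are available. Lean on these libraries where they do the work, as an engineer would, in place of code of your own. Each camera call takes 0.05 s, during which the arm holds its last target. There are 200 camera calls.

## Task

Gather every plastic sample on the bench into the scoop tray, carry the tray to the mill and tip it so that they all go down into the feed hopper (one that misses may be put in by hand). Then swing the hopper lid fully shut with its tab behind the catch rim, and only after that slide the red bolt fully home over the tab. Set the empty tray back down flat and squarely on its black mat, at any time after tipping, and leave the other things on the bench where they are.

Things in the scene. Friction and masses are not known exactly. Their poses are not given: they have to be found in the camera images.
- sample_blue: chunky blue plastic sample, a square bar 75 mm long with two 30 x 30 mm ends and a 22 x 22 mm waist 39 mm long between them; origin at its centre, x along its length; it lies on any of its four sides, about 50 g. Three to five samples are present; an absent one reads None
- sample_green: chunky green plastic sample, a square bar 75 mm long with two 30 x 30 mm ends and a 22 x 22 mm waist 39 mm long between them; origin at its centre, x along its length; it lies on any of its four sides, about 50 g. Three to five samples are present; an absent one reads None
- sample_yellow: chunky yellow plastic sample, a square bar 75 mm long with two 30 x 30 mm ends and a 22 x 22 mm waist 39 mm long between them; origin at its centre, x along its length; it lies on any of its four sides, about 50 g. Three to five samples are present; an absent one reads None
- sample_orange: chunky orange plastic sample, a square bar 75 mm long with two 30 x 30 mm ends and a 22 x 22 mm waist 39 mm long between them; origin at its centre, x along its length; it lies on any of its four sides, about 50 g. Three to five samples are present; an absent one reads None
- sample_red: chunky red plastic sample, a square bar 75 mm long with two 30 x 30 mm ends and a 22 x 22 mm waist 39 mm long between them; origin at its centre, x along its length; it lies on any of its four sides, about 50 g. Three to five samples are present; an absent one reads None
- tray: aluminium scoop tray, about 220 g, with a blue upright handle. Pan 174 (x) x 152 (y) mm, floor 4 mm thick, walls 4 mm thick to 20 mm above the underside on the +x, +y and -y sides; the -x end is open: the pouring lip. To empty it raise the handle end until the floor slopes 55 degrees or more. Origin: centre of the pan's underside, z up
- tray_lip (a point): middle of the tray's open pouring edge, on the floor's upper face
- tray_handle (a point): middle of the top of the tray's handle, 94 mm in +x from the tray's origin and 75 mm above its underside; the handle is an upright plate 14 mm thick (x), 70 mm wide (y), 70 mm tall; axes as the tray's
- mat: black rubber parking mat for the tray, fixed, 250 (x) x 200 (y) x 3 mm, origin at the centre of its underside
- mill: sample mill, fixed; origin on the bench under the centre of its open square feed hopper, z up. On the hopper's -y side is a grey deck 93 mm high (y -96 to -158 mm) with a steel catch rim (y -109 to -115 mm, top 112 mm high) and the bolt; on its +y side a chute 60 mm high leads to the white housing, which begins at y +315 mm, 240 mm high, 270 mm wide (x)
- hopper_mouth (a point): centre of the hopper's mouth at rim height, 113 mm above the bench, axes as the mill's; the mouth is 180 x 180 mm inside, walls 6 mm thick
- hopper_floor (a point): centre of the hopper's inner floor, 6 mm above the bench, axes as the mill's
- lid (a joint): angle of the grey hopper lid, rad: 0 is shut, flat on the hopper with the red tab down behind the catch rim; it starts at 1.6 to 1.8 (about upright on the hopper's +y side, leaning away), limit 1.9. Stiff hinge: it stays where it is left; swinging it takes about 3 N at its free edge, up to 6 N at 120 mm from the hinge
- lid_hinge (a point): middle of the lid's hinge line, along the mill's x, in the mid-plane of the lid plate; axes as the mill's. Shut, the lid reaches from here 198 mm towards the mill's -y; the plate is 192 mm wide (x), 8 mm thick, and its outer (upper) face is 4 mm above the mid-plane
- lid_tab (a point): middle of the lower edge of the lid's red tab (60 mm wide, at the middle of the lid's free edge), 25 mm below the lid's mid-plane when shut; moves with the lid
- bolt (a joint): travel of the red slide bolt on the deck, m: 0 fully drawn, 0.07 fully home, towards the mill's +x; starts at 0 to 0.012. It takes about 2 N to slide; the red tongue then covers the lid's tab
- bolt_knob (a point): middle of the top of the black knob on the bolt, moves with it; the knob is 26 (x) x 16 (y) mm and its sides are free for 28 mm below its top; axes as the mill's
- screwdriver: bystander, to be left alone: screwdriver, 170 mm long, lying down; origin at its underside
- wrench: bystander, to be left alone: steel wrench, 150 mm long, lying down; origin at its underside
- holder: bystander, to be left alone: black round sample holder, 64 mm wide, 30 mm tall; origin at its underside
- jar: bystander, to be left alone: lidded jar, 64 mm wide, 65 mm tall; origin at its underside
- dish: bystander, to be left alone: white ceramic dish, 90 mm wide, 25 mm tall; origin at its underside
Mind the look-alikes: they are no part of the job. Several things have the shape of the sample_yellow; the one meant has the colours described above. There is more than one size of the sample_blue; the one meant has the size given above.

How it is judged:
By the outcome, as a careful person would: the job done as asked, in the order asked, and still so for the second after the job is handed in, with the robot touching nothing.
Of sample_blue, sample_green, sample_yellow, sample_orange, sample_red only 3 to 5 are there at a start; the rules pass over those that are not, and their reading is None.
At some moment in a run one of sample_blue, sample_green, sample_yellow, sample_orange, sample_red may be knocked a few centimetres aside while the robot is not near it.
It also fails if it takes over 210 s, if anything falls off the work surface, if the arm or the gripper's body presses on something with over 40 N, if the wrist force passes 120 N, or if a joint passes its speed limit or range.

## Working session

There is one attempt and no reset: what is moved stays moved. The work goes in short steps, Python scripts to look and compute and a shell command to move; the robot and the scene stay as the last step left them, time stands still between calls to the robot, and variables do not carry over. Pictures are saved under pics/ and viewed, at most 14 in all, crops included, and the job is handed in when it is done.

```bash
ls; mkdir -p pics
python3 - <<'E'
from rig import *
import cv2,numpy as np
o=observe();print({k:np.round(v,3).tolist() for k,v in o.items()}, grasp_offset)
for n in("top","side"):
    p,d=get_image(n);cv2.imwrite(f"pics/{n}0.png",p[:,:,::-1]);np.savez(f"pics/{n}0.npz",p=p,d=d)
    print(n,camera_params(n))
E
```

```text
pics
{'time_s': 0.0, 'q': [-77.424, 21.838, 74.387, 0.001, 83.86, -12.335], 'qvel': [0.03, -0.009, 0.047, 0.035, -0.019, 0.01], 'joint_efforts': [-0.001, -44.846, -23.128, -0.0, 0.005, 0.0], 'position': [0.232, -0.499, 0.231], 'tool_rot': [[0.907, 0.421, -0.0], [0.421, -0.907, 0.001], [0.0, -0.001, -1.0]], 'ft_force': [0.253, -0.717, -0.394], 'wrist_torque': [0.041, -0.015, 0.005], 'gripper_force': 0.0, 'grip_width': 0.086} 0.0187
top {'K': array([[434.35034152,   0.        , 282.49453418],
       [  0.        , 434.35034152, 217.62207379],
       [  0.        ,   0.        ,   1.        ]]), 'R': array([[ 0.01000059, -0.99994776, -0.00211359],
       [-0.98685606, -0.00952868, -0.16132057],
       [ 0.161292  ,  0.00369911, -0.9868998 ]]), 't': array([-0.07308201,  0.58179981,  1.3047372 ])}
side {'K': array([[514.68886072,   0.        , 272.92340063],
       [  0.        , 514.68886072, 210.52359411],
       [  0.        ,   0.        ,   1.        ]]), 'R': array([[ 0.97267155, -0.23136352, -0.01951871],
       [-0.16389046, -0.62459227, -0.76356035],
       [ 0.16446877,  0.74589236, -0.64544141]]), 't': array([-0.55180938,  0.15132937,  1.31696456])}
```

View pics/top0.png

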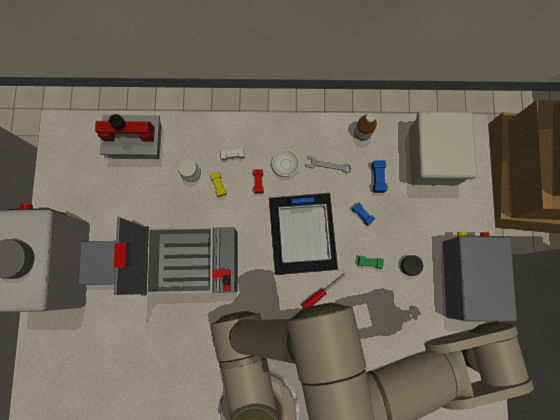

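View pics/side0.png

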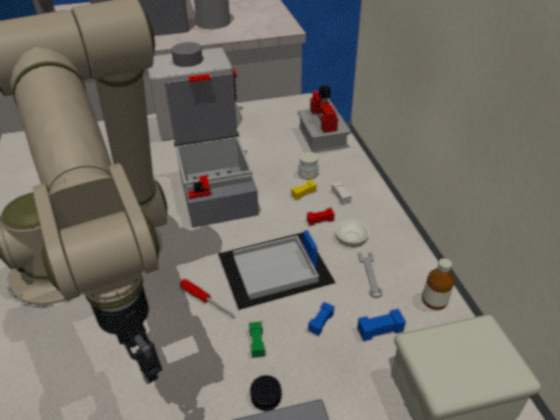

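Candidates in the top view:
- Blue: (363,213) small and (380,177) large. The large one is the probable look-alike.
- Yellow: (219,184). The white bar at (232,154) is a look-alike in shape.
- Red: (258,181). The screwdriver handle at (315,297) and the red parts on the mill and vise are not samples.
- Green: (370,262).
- No orange is visible.

The tray is on the mat near (303,233) with its handle towards +x. The hopper is at (185,262).

```bash
cat > lib.py <<'E'
import numpy as np,cv2
from rig import *
def cloud(n,d):
    c=camera_params(n);v,u=np.mgrid[0:d.shape[0],0:d.shape[1]];K=c["K"]
    X=np.stack([(u-K[0,2])/K[0,0]*d,(v-K[1,2])/K[1,1]*d,d],-1)
    return (X-c["t"])@c["R"]
def snap(n,name=None):
    p,d=get_image(n)
    if name: cv2.imwrite(f"pics/{name}.png",p[:,:,::-1])
    return p,d,cloud(n,d)
HUE=dict(blue=(105,125),green=(50,80),yellow=(22,33),orange=(9,18),red=(0,5))
def blobs(p,W,d,minpix=25):
    h=cv2.cvtColor(p,cv2.COLOR_RGB2HSV);out=[]
    for c,(a,b) in HUE.items():
        m=((h[...,0]>=a)&(h[...,0]<=b)&(h[...,1]>130)&(h[...,2]>40)&(d>0)).astype(np.uint8)
        n,l,s,ce=cv2.connectedComponentsWithStats(m)
        for i in range(1,n):
            if s[i,4]<minpix: continue
            P=W[l==i];zt=np.percentile(P[:,2],90);T=P[P[:,2]>zt-.012][:,:2].astype(np.float32)
            (cx,cy),(w,hh),an=cv2.minAreaRect(T)
            if w<hh: an+=90;w,hh=hh,w
            out.append((c,ce[i].round().tolist(),int(s[i,4]),round(cx,4),round(cy,4),round(float(zt),4),round(w,3),round(hh,3),round((an+90)%180-90,1)))
    return out
E
python3 - <<'E'
from lib import *
for n in("top","side"):
    z=np.load(f"pics/{n}0.npz");W=cloud(n,z["d"]);print(n)
    for b in blobs(z["p"],W,z["d"]):
        print(b)
    np.save(f"pics/{n}W.npy",W)
    if n=="top":
        T=z["p"];cv2.imwrite("pics/crop1.png",cv2.resize(T[130:310,120:440],None,fx=2.5,fy=2.5,interpolation=cv2.INTER_CUBIC)[...,::-1])
        g=cv2.cvtColor(T,cv2.COLOR_RGB2HSV)
        # mat (black), tray
        for nm,m in (("mat",(g[...,2]<35)&(abs(W[...,2]-.003)<.006)),("traywall",(W[...,2]>.016)&(W[...,2]<.035))):
            m=m.copy();m[:190]=0;m[280:]=0;m[:,:265]=0;m[:,345:]=0
            P=W[m][:,:2].astype(np.float32);print(nm,len(P),cv2.minAreaRect(P))
        m=np.zeros(m.shape,bool);m[190:215,285:320]=1;m&=(W[...,2]>.06);P=W[m];print("handle",len(P),cv2.minAreaRect(P[:,:2].astype(np.float32)),np.percentile(P[:,2],[5,50,95]))
        for zl,zh,bx in ((.105,.12,(145,245,220,300)),(.085,.098,(205,245,220,300)),(.12,.35,(105,150,210,300))):
            m=np.zeros(W.shape[:2],bool);m[bx[2]:bx[3],bx[0]:bx[1]]=1;m&=(W[...,2]>zl)&(W[...,2]<zh)
            P=W[m];print(zl,len(P),cv2.minAreaRect(P[:,:2].astype(np.float32)),P.min(0),P.max(0))
E
```

```text
top
('blue', [379.0, 176.0], 354, 0.7233, -0.3747, 0.0419, 0.097, 0.038, 0.9)
('blue', [302.0, 201.0], 161, 0.6333, -0.1268, 0.0804, 0.067, 0.015, -86.0)
('blue', [363.0, 213.0], 188, 0.6026, -0.3214, 0.0331, 0.071, 0.028, 44.5)
('green', [371.0, 262.0], 178, 0.4486, -0.3411, 0.0327, 0.073, 0.026, 84.7)
('yellow', [218.0, 184.0], 198, 0.6947, 0.1408, 0.0331, 0.074, 0.03, 20.6)
('yellow', [461.0, 234.0], 34, 0.5318, -0.6002, 0.0748, 0.047, 0.013, -76.0)
('orange', [534.0, 178.0], 2436, 0.9069, -1.1157, -0.2795, 0.45, 0.087, -3.3)
('orange', [507.0, 117.0], 88, 1.1285, -1.0906, -0.4639, 0.017, 0.009, -2.4)
('orange', [366.0, 126.0], 191, 0.8759, -0.3277, 0.1023, 0.046, 0.037, 68.2)
('orange', [502.0, 137.0], 161, 1.0518, -1.075, -0.5119, 0.151, 0.035, -5.8)
('orange', [516.0, 139.0], 38, 1.0142, -1.0872, -0.4252, 0.071, 0.007, 1.7)
('orange', [524.0, 144.0], 26, 0.9601, -1.0834, -0.3609, 0.021, 0.006, -33.4)
('orange', [493.0, 154.0], 27, 0.9864, -1.0537, -0.572, 0.023, 0.004, -13.5)
('orange', [523.0, 162.0], 27, 0.9026, -1.0857, -0.3911, 0.046, 0.009, 4.8)
('orange', [532.0, 177.0], 
[... 2145 characters left out ...]
801, 0.041, 0.099, 0.041, 4.0)
('green', [256.0, 339.0], 342, 0.4482, -0.3471, 0.0317, 0.074, 0.024, 83.2)
('yellow', [303.0, 189.0], 266, 0.6925, 0.1369, 0.0312, 0.076, 0.032, 21.5)
('orange', [440.0, 281.0], 458, 0.8746, -0.3404, 0.1045, 0.044, 0.031, -19.8)
('orange', [433.0, 307.0], 30, 0.8639, -0.353, 0.0143, 0.034, 0.008, -35.8)
('red', [199.0, 78.0], 129, 0.4414, 0.3268, 0.3227, 0.065, 0.041, 11.4)
('red', [324.0, 112.0], 509, 0.8345, 0.4103, 0.142, 0.154, 0.035, -87.6)
('red', [201.0, 188.0], 233, 0.4037, 0.1042, 0.1317, 0.052, 0.022, -88.6)
('red', [320.0, 216.0], 266, 0.7029, 0.0079, 0.0312, 0.073, 0.03, 3.8)
('red', [194.0, 290.0], 277, 0.332, -0.1718, 0.0271, 0.081, 0.023, -51.2)
```

View pics/crop1.png

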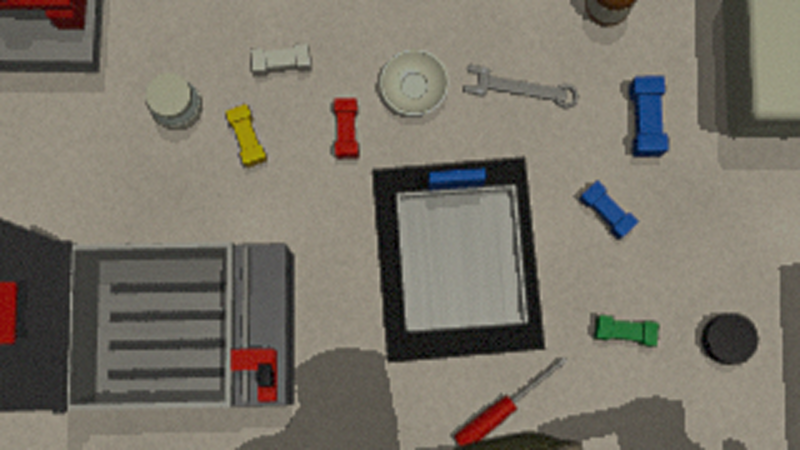

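The crop confirms the choice. The four samples are the small blue (71–75 mm), green, yellow and red. The blue at (380,177) is 98 mm long, so it's the oversized look-alike, and the white bar is also excluded. Tops read about 32 mm in both views, and the tray and mat are yawed about 5°.

```bash
cat >> lib.py <<'E'
from scipy.spatial.transform import Rotation as Ro
def pose(x,y,z,yaw,pitch=0):
    "tool down, tool x at world yaw; pitch>0 tips tool z from down towards +yaw direction"
    D=np.diag([1.,-1,-1])
    return np.array([x,y,z]),(Ro.from_euler('z',yaw,degrees=True)*Ro.from_euler('y',-pitch,degrees=True)).as_matrix()@D
def plan(calls,start=None):
    "calls: list of lists of poses; each call's numbers are relative to the last pose of the call before"
    if start is None: o=observe();start=(np.array(o["position"]),np.array(o["tool_rot"]))
    for i,c in enumerate(calls):
        for p,R in c:
            s=start[1].T@(p-start[0])/.5;r=Ro.from_matrix(start[1].T@R).as_rotvec()/np.pi
            print("call",i,"shift",s.round(3).tolist(),"turn",r.round(4).tolist(),"rows>=",round(max(np.linalg.norm(s)*10,np.linalg.norm(r)*180/8.59),1))
        start=c[-1]
E
python3 - <<'E'
from lib import *
plan([[pose(.4484,-.344,.14,84)],[pose(.4484,-.344,.006,84)]])
E
```

```text
call 0 shift [0.523, -0.097, 0.182] turn [-0.0003, -0.0003, -0.3283] rows>= 6.9
call 1 shift [0.0, 0.0, 0.268] turn [0.0, 0.0, 0.0] rows>= 2.7
```

```bash
python3 -m handwheel '[[[0.523,-0.097,0.182],[0,0,-0.328]],[[0.523,-0.097,0.182],[0,0,-0.328]],[[0.523,-0.097,0.182],[0,0,-0.328]],[[0.523,-0.097,0.182],[0,0,-0.328]],[[0.523,-0.097,0.182],[0,0,-0.328]],[[0.523,-0.097,0.182],[0,0,-0.328]],[[0.523,-0.097,0.182],[0,0,-0.328]],[[0.523,-0.097,0.182],[0,0,-0.328]],[[0.523,-0.097,0.182],[0,0,-0.328]],[[0.523,-0.097,0.182],[0,0,-0.328]]]' 0.7 40
python3 - <<'E'
from lib import *
for n in("top","side"):
    p,d,W=snap(n,n+"1")
    for b in blobs(p,W,d):
        if b[5]<.05 and b[5]>0 and 0.3<b[3]<.8: print(n,b)
E
```

```text
time_s: 1.1
position: [0.448, -0.3452, 0.1405]
tool_rot: [[0.109, 0.994, 0.0], [0.994, -0.109, -0.0], [-0.0, 0.0, -1.0]]
ft_force: [-0.2, 0.2, -0.8]
grip_width: 0.0599
gripper_force: 0.0
top ('blue', [379.0, 176.0], 357, 0.723, -0.3746, 0.0425, 0.096, 0.038, 0.1)
top ('blue', [363.0, 214.0], 191, 0.6026, -0.3214, 0.0322, 0.071, 0.028, 44.6)
top ('yellow', [218.0, 184.0], 201, 0.6946, 0.1408, 0.034, 0.073, 0.029, 21.0)
top ('red', [258.0, 180.0], 177, 0.7065, 0.0124, 0.0328, 0.075, 0.026, 1.2)
top ('red', [316.0, 297.0], 148, 0.3359, -0.161, 0.0276, 0.091, 0.042, -76.0)
side ('blue', [321.0, 318.0], 377, 0.6009, -0.3278, 0.0319, 0.075, 0.028, 45.8)
side ('blue', [381.0, 324.0], 846, 0.7215, -0.3801, 0.0413, 0.1, 0.039, 1.8)
side ('green', [256.0, 339.0], 351, 0.4482, -0.3465, 0.0317, 0.072, 0.025, 82.3)
side ('yellow', [303.0, 189.0], 268, 0.6917, 0.1381, 0.0307, 0.077, 0.03, 22.3)
side ('red', [320.0, 216.0], 268, 0.7033, 0.0078, 0.0313, 0.071, 0.036, -3.7)
side ('red', [194.0, 290.0], 276, 0.3322, -0.1713, 0.0268, 0.082, 0.022, -51.2)
```

```bash
python3 -m handwheel '[[[0,-0.002,0.08],[0,0,0]],[[0,-0.002,0.16],[0,0,0]],[[0,-0.002,0.24],[0,0,0]],[[0,-0.002,0.27],[0,0,0]],[[0,-0.002,0.27],[0,0,0]],[[0,-0.002,0.27],[0,0,0]]]' && python3 -m handwheel '[[[0,0,0],[0,0,0]],[[0,0,0],[0,0,0]],[[0,0,0],[0,0,0]],[[0,0,0],[0,0,0]],[[0,0,0],[0,0,0]],[[0,0,0],[0,0,0]],[[0,0,0],[0,0,0]]]' 0 40 && python3 -m handwheel '[[[0,0,-0.08],[0,0,0]],[[0,0,-0.18],[0,0,0]],[[0,0,-0.28],[0,0,0]],[[0,0,-0.28],[0,0,0]],[[0,0,-0.28],[0,0,0]]]'
python3 - <<'E'
from lib import *
plan([[pose(.503,-.177,.10,4.5)],[pose(.503,-.177,.016,4.5)],[pose(.503,-.177,.14,4.5)],[pose(.602,-.3246,.14,45)]])
E
```

```text
time_s: 1.8
position: [0.4476, -0.3452, 0.0061]
tool_rot: [[0.106, 0.994, 0.001], [0.994, -0.106, -0.001], [-0.001, 0.001, -1.0]]
ft_force: [0.0, -0.1, 0.0]
grip_width: 0.0596
gripper_force: 0.0
time_s: 2.5
position: [0.4478, -0.345, 0.0065]
tool_rot: [[0.105, 0.994, 0.001], [0.994, -0.105, -0.002], [-0.002, 0.002, -1.0]]
ft_force: [-0.9, 0.2, 7.7]
grip_width: 0.0211
gripper_force: 40.7
time_s: 3.0
position: [0.4475, -0.3446, 0.1462]
tool_rot: [[0.105, 0.994, 0.001], [0.994, -0.105, -0.002], [-0.001, 0.002, -1.0]]
ft_force: [-0.4, 0.4, -1.3]
grip_width: 0.0215
gripper_force: 39.7
call 0 shift [0.345, 0.075, 0.092] turn [0.0008, 0.0, 0.4414] rows>= 9.2
call 1 shift [0.0, 0.0, 0.168] turn [0.0, 0.0, 0.0] rows>= 1.7
call 2 shift [0.0, 0.0, -0.248] turn [0.0, 0.0, 0.0] rows>= 2.5
call 3 shift [0.174, 0.31, 0.0] turn [0.0, 0.0, -0.225] rows>= 4.7
```

```bash
python3 -m handwheel '[[[0.345,0.075,0.0],[0,0,0.441]],[[0.345,0.075,0.0],[0,0,0.441]],[[0.345,0.075,0.09],[0,0,0.441]],[[0.345,0.075,0.09],[0,0,0.441]],[[0.345,0.075,0.09],[0,0,0.441]],[[0.345,0.075,0.09],[0,0,0.441]],[[0.345,0.075,0.09],[0,0,0.441]],[[0.345,0.075,0.09],[0,0,0.441]],[[0.345,0.075,0.09],[0,0,0.441]],[[0.345,0.075,0.09],[0,0,0.441]]]' && python3 -m handwheel '[[[0,0,0],[0,0,0]],[[0,0,0],[0,0,0]],[[0,0,0.06],[0,0,0]],[[0,0,0.12],[0,0,0]],[[0,0,0.15],[0,0,0]],[[0,0,0.166],[0,0,0]],[[0,0,0.166],[0,0,0]],[[0,0,0.166],[0,0,0]]]' && python3 -m handwheel '[[[0,0,0],[0,0,0]],[[0,0,0],[0,0,0]],[[0,0,0],[0,0,0]],[[0,0,0],[0,0,0]],[[0,0,-0.05],[0,0,0]],[[0,0,-0.12],[0,0,0]],[[0,0,-0.25],[0,0,0]],[[0,0,-0.25],[0,0,0]],[[0,0,-0.25],[0,0,0]]]' 0.45 && python3 -m handwheel '[[[0.174,0.31,0],[0,0,-0.225]],[[0.174,0.31,0],[0,0,-0.225]],[[0.174,0.31,0],[0,0,-0.225]],[[0.174,0.31,0],[0,0,-0.225]],[[0.174,0.31,0],[0,0,-0.225]],[[0.174,0.31,0],[0,0,-0.225]],[[0.174,0.31,0],[0,0,-0.225]],[[0.174,0.31,0],[0,0,-0.225]]]' 0.7
python3 - <<'E'
from lib import *
for n in("top","side"):
    p,d,W=snap(n,n+"2")
    for b in blobs(p,W,d):
        if b[5]<.05 and b[5]>0 and 0.3<b[3]<.8: print(n,b)
E
```

```text
time_s: 4.0
position: [0.502, -0.1764, 0.0985]
tool_rot: [[0.997, 0.075, -0.003], [0.075, -0.997, 0.002], [-0.003, -0.002, -1.0]]
ft_force: [-0.9, -0.2, -0.9]
grip_width: 0.0213
gripper_force: 39.7
time_s: 4.8
position: [0.5032, -0.1772, 0.0178]
tool_rot: [[0.997, 0.08, 0.001], [0.08, -0.997, -0.0], [0.001, 0.0, -1.0]]
ft_force: [0.7, 0.0, 0.3]
grip_width: 0.0212
gripper_force: 39.7
time_s: 5.7
position: [0.5038, -0.1775, 0.1448]
tool_rot: [[0.997, 0.08, 0.005], [0.08, -0.997, -0.003], [0.004, 0.003, -1.0]]
ft_force: [0.2, -0.3, -0.6]
grip_width: 0.0382
gripper_force: 0.0
time_s: 6.5
position: [0.6017, -0.3239, 0.142]
tool_rot: [[0.707, 0.707, -0.001], [0.707, -0.707, 0.001], [-0.0, -0.001, -1.0]]
ft_force: [0.3, -0.2, -0.1]
grip_width: 0.0596
gripper_force: 0.0
top ('green', [317.0, 238.0], 99, 0.5149, -0.175, 0.0398, 0.05, 0.025, -0.9)
top ('yellow', [218.0, 184.0], 198, 0.6949, 0.1409, 0.0336, 0.074, 0.03, 20.6)
top ('red', [258.0, 180.0], 180, 0.706, 0.0123, 0.0333, 0.075, 0.026, 0.9)
side ('blue', [321.0, 318.0], 389, 0.6008, -0.3277, 0.0315, 0.076, 0.027, 44.7)
side ('blue', [381.0, 324.0], 840, 0.7207, -0.3799, 0.0412, 0.099, 0.038, 1.4)
side ('green', [265.0, 277.0], 365, 0.5033, -0.1808, 0.0386, 0.072, 0.03, 4.1)
side ('red', [194.0, 290.0], 273, 0.3312, -0.1719, 0.027, 0.083, 0.022, -49.9)
```

```bash
python3 -m handwheel '[[[0,0.0,0.08],[0,0,0]],[[0,0,0.16],[0,0,0]],[[0,0,0.24],[0,0,0]],[[0,0,0.268],[0,0,0]],[[0,0,0.268],[0,0,0]],[[0,0,0.268],[0,0,0]]]' && python3 -m handwheel '[[[0,0,0],[0,0,0]],[[0,0,0],[0,0,0]],[[0,0,0],[0,0,0]],[[0,0,0],[0,0,0]],[[0,0,0],[0,0,0]],[[0,0,0],[0,0,0]],[[0,0,0],[0,0,0]]]' 0 40 && python3 -m handwheel '[[[0,0,-0.08],[0,0,0]],[[0,0,-0.18],[0,0,0]],[[0,0,-0.28],[0,0,0]],[[0,0,-0.28],[0,0,0]],[[0,0,-0.28],[0,0,0]]]'
python3 - <<'E'
from lib import *
plan([[pose(.5827,-.1706,.11,4.5)],[pose(.5827,-.1706,.016,4.5)],[pose(.5827,-.1706,.14,4.5)],[pose(.6936,.139,.14,21)]])
E
```

```text
time_s: 7.2
position: [0.6028, -0.3251, 0.0103]
tool_rot: [[0.706, 0.708, 0.002], [0.708, -0.706, -0.002], [0.0, 0.003, -1.0]]
ft_force: [0.4, -0.0, 0.9]
grip_width: 0.0598
gripper_force: 0.0
time_s: 7.9
position: [0.6026, -0.325, 0.0099]
tool_rot: [[0.706, 0.708, 0.002], [0.708, -0.706, -0.002], [0.0, 0.003, -1.0]]
ft_force: [0.4, -0.1, 6.1]
grip_width: 0.0212
gripper_force: 41.1
time_s: 8.4
position: [0.6021, -0.3246, 0.1495]
tool_rot: [[0.706, 0.708, 0.002], [0.708, -0.706, -0.001], [0.0, 0.002, -1.0]]
ft_force: [0.8, 0.4, -1.2]
grip_width: 0.0209
gripper_force: 40.2
call 0 shift [0.191, -0.245, 0.079] turn [0.0007, -0.0003, 0.2254] rows>= 4.7
call 1 shift [0.0, 0.0, 0.188] turn [0.0, 0.0, 0.0] rows>= 1.9
call 2 shift [0.0, 0.0, -0.248] turn [0.0, 0.0, 0.0] rows>= 2.5
call 3 shift [0.27, -0.6, 0.0] turn [0.0, 0.0, -0.0917] rows>= 6.6
```

```bash
python3 -m handwheel '[[[0.191,-0.245,0.079],[0,0,0.225]],[[0.191,-0.245,0.079],[0,0,0.225]],[[0.191,-0.245,0.079],[0,0,0.225]],[[0.191,-0.245,0.079],[0,0,0.225]],[[0.191,-0.245,0.079],[0,0,0.225]],[[0.191,-0.245,0.079],[0,0,0.225]],[[0.191,-0.245,0.079],[0,0,0.225]],[[0.191,-0.245,0.079],[0,0,0.225]]]' && python3 -m handwheel '[[[0,0,0.06],[0,0,0]],[[0,0,0.12],[0,0,0]],[[0,0,0.16],[0,0,0]],[[0,0,0.18],[0,0,0]],[[0,0,0.18],[0,0,0]],[[0,0,0.18],[0,0,0]]]' && python3 -m handwheel '[[[0,0,0],[0,0,0]],[[0,0,0],[0,0,0]],[[0,0,0],[0,0,0]],[[0,0,0],[0,0,0]],[[0,0,-0.05],[0,0,0]],[[0,0,-0.12],[0,0,0]],[[0,0,-0.25],[0,0,0]],[[0,0,-0.25],[0,0,0]],[[0,0,-0.25],[0,0,0]]]' 0.45 && python3 -m handwheel '[[[0.27,-0.6,0],[0,0,-0.092]],[[0.27,-0.6,0],[0,0,-0.092]],[[0.27,-0.6,0],[0,0,-0.092]],[[0.27,-0.6,0],[0,0,-0.092]],[[0.27,-0.6,0],[0,0,-0.092]],[[0.27,-0.6,0],[0,0,-0.092]],[[0.27,-0.6,0],[0,0,-0.092]],[[0.27,-0.6,0],[0,0,-0.092]],[[0.27,-0.6,0],[0,0,-0.092]],[[0.27,-0.6,0],[0,0,-0.092]]]' 0.7
python3 - <<'E'
from lib import *
for n in("top","side"):
    p,d,W=snap(n,n+"3")
    for b in blobs(p,W,d):
        if b[5]<.05 and b[5]>0 and 0.3<b[3]<.8: print(n,b)
E
```

```text
time_s: 9.2
position: [0.5824, -0.1708, 0.1082]
tool_rot: [[0.997, 0.081, -0.001], [0.081, -0.997, 0.0], [-0.001, -0.001, -1.0]]
ft_force: [-0.5, -0.4, -0.2]
grip_width: 0.0209
gripper_force: 40.2
time_s: 9.8
position: [0.583, -0.1708, 0.0193]
tool_rot: [[0.997, 0.08, 0.001], [0.08, -0.997, -0.0], [0.001, 0.0, -1.0]]
ft_force: [0.1, -0.4, -0.2]
grip_width: 0.0207
gripper_force: 40.7
time_s: 10.7
position: [0.5836, -0.1708, 0.1467]
tool_rot: [[0.997, 0.08, 0.005], [0.08, -0.997, -0.003], [0.005, 0.003, -1.0]]
ft_force: [-0.8, 0.9, -0.2]
grip_width: 0.0382
gripper_force: 0.0
time_s: 11.7
position: [0.693, 0.1381, 0.1429]
tool_rot: [[0.933, 0.359, -0.002], [0.359, -0.933, -0.0], [-0.002, -0.0, -1.0]]
ft_force: [1.0, 0.4, 0.0]
grip_width: 0.0595
gripper_force: 0.0
top ('blue', [379.0, 176.0], 355, 0.7227, -0.3747, 0.0421, 0.097, 0.039, 0.2)
top ('blue', [315.0, 218.0], 190, 0.5836, -0.1694, 0.0395, 0.072, 0.029, 3.0)
top ('green', [317.0, 242.0], 184, 0.507, -0.1769, 0.0402, 0.073, 0.026, 2.4)
top ('red', [258.0, 180.0], 183, 0.7063, 0.0123, 0.0328, 0.075, 0.026, 1.0)
top ('red', [314.0, 299.0], 182, 0.3347, -0.1658, 0.0277, 0.083, 0.023, -52.2)
side ('blue', [296.0, 269.0], 371, 0.5823, -0.1741, 0.038, 0.074, 0.031, 5.6)
side ('blue', [381.0, 324.0], 845, 0.7208, -0.3799, 0.0411, 0.098, 0.04, 1.0)
side ('green', [265.0, 277.0], 363, 0.5048, -0.1814, 0.0386, 0.074, 0.032, 1.8)
side ('yellow', [303.0, 189.0], 287, 0.691, 0.1393, 0.031, 0.077, 0.035, 21.1)
side ('red', [320.0, 216.0], 272, 0.7029, 0.0081, 0.0311, 0.073, 0.034, 4.2)
side ('red', [194.0, 290.0], 269, 0.3313, -0.171, 0.0267, 0.083, 0.022, -52.8)
```

View pics/side3.png

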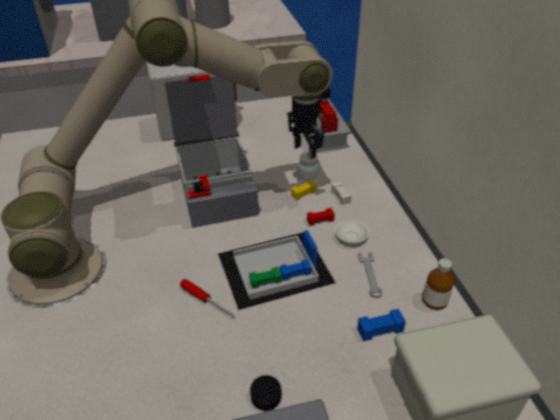

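```bash
python3 -m handwheel '[[[0,0.0,0.08],[0,0,0]],[[0,0,0.16],[0,0,0]],[[0,0,0.24],[0,0,0]],[[0,0,0.268],[0,0,0]],[[0,0,0.268],[0,0,0]],[[0,0,0.268],[0,0,0]]]' && python3 -m handwheel '[[[0,0,0],[0,0,0]],[[0,0,0],[0,0,0]],[[0,0,0],[0,0,0]],[[0,0,0],[0,0,0]],[[0,0,0],[0,0,0]],[[0,0,0],[0,0,0]],[[0,0,0],[0,0,0]]]' 0 40 && python3 -m handwheel '[[[0,0,-0.08],[0,0,0]],[[0,0,-0.18],[0,0,0]],[[0,0,-0.28],[0,0,0]],[[0,0,-0.28],[0,0,0]],[[0,0,-0.28],[0,0,0]]]'
python3 - <<'E'
from lib import *
plan([[pose(.577,-.0988,.11,4.5)],[pose(.577,-.0988,.02,4.5)],[pose(.577,-.0988,.14,4.5)],[pose(.7045,.010,.14,2)]])
E
```

```text
time_s: 12.4
position: [0.6945, 0.139, 0.0119]
tool_rot: [[0.933, 0.36, 0.003], [0.36, -0.933, 0.0], [0.003, 0.001, -1.0]]
ft_force: [0.7, 0.6, 1.1]
grip_width: 0.0593
gripper_force: 0.0
time_s: 13.1
position: [0.694, 0.1394, 0.0114]
tool_rot: [[0.933, 0.361, 0.003], [0.361, -0.933, 0.0], [0.002, 0.001, -1.0]]
ft_force: [-0.6, -0.2, 7.7]
grip_width: 0.0209
gripper_force: 40.7
time_s: 13.6
position: [0.6935, 0.1394, 0.151]
tool_rot: [[0.933, 0.361, 0.002], [0.361, -0.933, 0.0], [0.002, 0.001, -1.0]]
ft_force: [0.2, 0.4, -1.7]
grip_width: 0.021
gripper_force: 39.8
call 0 shift [-0.389, 0.36, 0.082] turn [0.0001, -0.0007, 0.0924] rows>= 5.4
call 1 shift [0.0, 0.0, 0.18] turn [0.0, 0.0, 0.0] rows>= 1.8
call 2 shift [0.0, 0.0, -0.24] turn [0.0, 0.0, 0.0] rows>= 2.4
call 3 shift [0.271, -0.197, 0.0] turn [0.0, 0.0, 0.0139] rows>= 3.4
```

```bash
python3 -m handwheel '[[[-0.389,0.36,0.08],[0,0,0.092]],[[-0.389,0.36,0.08],[0,0,0.092]],[[-0.389,0.36,0.08],[0,0,0.092]],[[-0.389,0.36,0.08],[0,0,0.092]],[[-0.389,0.36,0.08],[0,0,0.092]],[[-0.389,0.36,0.08],[0,0,0.092]],[[-0.389,0.36,0.08],[0,0,0.092]],[[-0.389,0.36,0.08],[0,0,0.092]],[[-0.389,0.36,0.08],[0,0,0.092]]]' && python3 -m handwheel '[[[0,0,0.06],[0,0,0]],[[0,0,0.12],[0,0,0]],[[0,0,0.16],[0,0,0]],[[0,0,0.18],[0,0,0]],[[0,0,0.18],[0,0,0]],[[0,0,0.18],[0,0,0]]]' && python3 -m handwheel '[[[0,0,0],[0,0,0]],[[0,0,0],[0,0,0]],[[0,0,0],[0,0,0]],[[0,0,0],[0,0,0]],[[0,0,-0.05],[0,0,0]],[[0,0,-0.12],[0,0,0]],[[0,0,-0.25],[0,0,0]],[[0,0,-0.25],[0,0,0]],[[0,0,-0.25],[0,0,0]]]' 0.45 && python3 -m handwheel '[[[0.271,-0.197,0],[0,0,0.014]],[[0.271,-0.197,0],[0,0,0.014]],[[0.271,-0.197,0],[0,0,0.014]],[[0.271,-0.197,0],[0,0,0.014]],[[0.271,-0.197,0],[0,0,0.014]],[[0.271,-0.197,0],[0,0,0.014]],[[0.271,-0.197,0],[0,0,0.014]]]' 0.6
python3 - <<'E'
from lib import *
for n in("top","side"):
    p,d,W=snap(n,n+"4")
    for b in blobs(p,W,d):
        if b[5]<.05 and b[5]>0 and 0.3<b[3]<.8: print(n,b)
E
```

```text
time_s: 14.5
position: [0.5771, -0.0974, 0.1094]
tool_rot: [[0.997, 0.081, -0.001], [0.081, -0.997, 0.001], [-0.001, -0.001, -1.0]]
ft_force: [0.0, -0.5, -1.2]
grip_width: 0.0209
gripper_force: 39.8
time_s: 15.1
position: [0.5773, -0.098, 0.0202]
tool_rot: [[0.997, 0.081, 0.001], [0.081, -0.997, -0.0], [0.001, 0.0, -1.0]]
ft_force: [0.8, 0.2, -0.7]
grip_width: 0.0212
gripper_force: 40.7
time_s: 16.0
position: [0.5778, -0.099, 0.1476]
tool_rot: [[0.997, 0.08, 0.005], [0.08, -0.997, -0.002], [0.005, 0.002, -1.0]]
ft_force: [-0.3, -0.0, -1.2]
grip_width: 0.0387
gripper_force: 0.0
time_s: 16.7
position: [0.7032, 0.0094, 0.1442]
tool_rot: [[0.999, 0.035, -0.001], [0.035, -0.999, 0.0], [-0.001, -0.0, -1.0]]
ft_force: [-0.7, 0.2, 0.4]
grip_width: 0.0508
gripper_force: 0.0
top ('blue', [379.0, 176.0], 352, 0.7231, -0.3749, 0.0424, 0.097, 0.039, 1.1)
top ('blue', [315.0, 218.0], 193, 0.5837, -0.1695, 0.0402, 0.071, 0.028, 3.3)
top ('green', [317.0, 242.0], 182, 0.5072, -0.1768, 0.0397, 0.073, 0.026, 2.7)
top ('yellow', [292.0, 219.0], 201, 0.5789, -0.0972, 0.0401, 0.075, 0.029, 3.3)
top ('red', [314.0, 299.0], 190, 0.3347, -0.166, 0.0277, 0.083, 0.023, -51.3)
side ('blue', [296.0, 269.0], 368, 0.5816, -0.1742, 0.0384, 0.073, 0.03, 5.3)
side ('blue', [381.0, 324.0], 844, 0.7214, -0.38, 0.0413, 0.1, 0.038, 2.0)
side ('green', [265.0, 277.0], 362, 0.5047, -0.1811, 0.0384, 0.074, 0.028, 2.7)
side ('yellow', [286.0, 249.0], 390, 0.5767, -0.0994, 0.0382, 0.076, 0.038, 3.6)
side ('red', [320.0, 216.0], 273, 0.7042, 0.0116, 0.0311, 0.077, 0.035, 3.4)
side ('red', [194.0, 290.0], 271, 0.3323, -0.1713, 0.027, 0.085, 0.023, -51.0)
```

```bash
python3 -m handwheel '[[[0,0.0,0.08],[0,0,0]],[[0,0,0.16],[0,0,0]],[[0,0,0.24],[0,0,0]],[[0,0,0.27],[0,0,0]],[[0,0,0.27],[0,0,0]],[[0,0,0.27],[0,0,0]]]' && python3 -m handwheel '[[[0,0,0],[0,0,0]],[[0,0,0],[0,0,0]],[[0,0,0],[0,0,0]],[[0,0,0],[0,0,0]],[[0,0,0],[0,0,0]],[[0,0,0],[0,0,0]],[[0,0,0],[0,0,0]]]' 0 40 && python3 -m handwheel '[[[0,0,-0.08],[0,0,0]],[[0,0,-0.18],[0,0,0]],[[0,0,-0.28],[0,0,0]],[[0,0,-0.28],[0,0,0]],[[0,0,-0.28],[0,0,0]]]'
python3 - <<'E'
from lib import *
plan([[pose(.4973,-.105,.11,4.5)],[pose(.4973,-.105,.02,4.5)]])
# mill detail from frame 3 clouds (arm clear?) : lid, rim, hopper, knob
z=np.load("pics/top0.npz");W=np.load("pics/topW.npy");p=z["p"]
def reg(u0,u1,v0,v1,zl,zh,nm):
    m=np.zeros(W.shape[:2],bool);m[v0:v1,u0:u1]=1;m&=(W[...,2]>zl)&(W[...,2]<zh);P=W[m]
    print(nm,len(P),P.min(0).round(4),P.max(0).round(4),np.median(P,0).round(4));return P
A=reg(145,245,220,300,.108,.118,"z108-118")
# x extent & edges of rim per y bin
for y in np.arange(.06,.34,.01):
    Q=A[(A[:,1]>y)&(A[:,1]<y+.01)]
    if len(Q): print(round(y,3),len(Q),Q[:,0].min().round(4),Q[:,0].max().round(4))
B=reg(100,150,210,300,.12,.34,"lid")
for zz in np.arange(.12,.33,.03):
    Q=B[abs(B[:,2]-zz)<.006]
    if len(Q): print("lid z",zz.round(3),np.median(Q[:,1]).round(4),Q[:,1].min().round(4),Q[:,0].min().round(4),Q[:,0].max().round(4))
reg(205,240,260,300,.12,.16,"bolt")
E
```

```text
time_s: 17.4
position: [0.705, 0.0099, 0.0119]
tool_rot: [[0.999, 0.035, 0.003], [0.035, -0.999, -0.0], [0.003, 0.001, -1.0]]
ft_force: [0.1, 0.4, 0.2]
grip_width: 0.0509
gripper_force: 0.0
time_s: 18.1
position: [0.7049, 0.0102, 0.0119]
tool_rot: [[0.999, 0.036, 0.003], [0.036, -0.999, -0.001], [0.003, 0.001, -1.0]]
ft_force: [-1.4, 1.0, 6.3]
grip_width: 0.021
gripper_force: 40.8
time_s: 18.6
position: [0.7042, 0.0104, 0.1514]
tool_rot: [[0.999, 0.036, 0.003], [0.036, -0.999, -0.0], [0.003, 0.001, -1.0]]
ft_force: [0.0, 0.4, -1.4]
grip_width: 0.0209
gripper_force: 39.9
call 0 shift [-0.422, 0.216, 0.082] turn [0.0002, -0.0009, -0.0135] rows>= 4.8
call 1 shift [0.0, 0.0, 0.18] turn [0.0, 0.0, 0.0] rows>= 1.8
z108-118 681 [0.3481 0.0822 0.108 ] [0.5424 0.3286 0.118 ] [0.4393 0.1728 0.1131]
0.08 15 0.3618 0.4106
0.09 13 0.3588 0.3731
0.1 5 0.3588 0.373
0.11 55 0.3614 0.5366
0.12 63 0.3786 0.5363
0.13 101 0.3528 0.5415
0.14 59 0.3526 0.542
0.15 12 0.3525 0.5415
0.16 13 0.3524 0.5418
0.17 14 0.3523 0.5419
0.18 13 0.3522 0.5413
0.19 13 0.3522 0.5414
0.2 11 0.352 0.5415
0.21 16 0.3519 0.5414
0.22 14 0.3518 0.5407
0.23 15 0.3517 0.5408
0.24 17 0.3516 0.5407
0.25 15 0.3515 0.5408
0.26 19 0.3485 0.5405
0.27 20 0.3485 0.5405
0.28 11 0.3484 0.5372
0.29 13 0.3483 0.5377
0.3 13 0.3482 0.537
0.31 20 0.3481 0.5371
0.32 121 0.3481 0.5424
lid 2336 [0.3453 0.3114 0.12  ] [0.5418 0.3448 0.3272] [0.4394 0.3314 0.2385]
lid z 0.12 0.3268 0.3213 0.3453 0.5418
lid z 0.15 0.3294 0.3244 0.3484 0.5381
lid z 0.18 0.3304 0.3264 0.3486 0.5384
lid z 0.21 0.3308 0.3269 0.3489 0.537
lid z 0.24 0.332 0.3278 0.3466 0.5354
lid z 0.27 0.3325 0.3286 0.347 0.5364
lid z 0.3 0.3339 0.3302 0.3473 0.5358
lid z 0.33 0.3227 0.312 0.4168 0.4679
bolt 197 [0.3756 0.083  0.1202] [0.4355 0.1379 0.1409] [0.4036 0.0999 0.1317]
```

```bash
python3 -m handwheel '[[[-0.422,0.216,0.08],[0,0,-0.014]],[[-0.422,0.216,0.08],[0,0,-0.014]],[[-0.422,0.216,0.08],[0,0,-0.014]],[[-0.422,0.216,0.08],[0,0,-0.014]],[[-0.422,0.216,0.08],[0,0,-0.014]],[[-0.422,0.216,0.08],[0,0,-0.014]],[[-0.422,0.216,0.08],[0,0,-0.014]],[[-0.422,0.216,0.08],[0,0,-0.014]],[[-0.422,0.216,0.08],[0,0,-0.014]]]' && python3 -m handwheel '[[[0,0,0.06],[0,0,0]],[[0,0,0.12],[0,0,0]],[[0,0,0.16],[0,0,0]],[[0,0,0.178],[0,0,0]],[[0,0,0.178],[0,0,0]],[[0,0,0.178],[0,0,0]]]' && python3 -m handwheel '[[[0,0,0],[0,0,0]],[[0,0,0],[0,0,0]],[[0,0,0],[0,0,0]],[[0,0,0],[0,0,0]],[[0,0,-0.05],[0,0,0]],[[0,0,-0.12],[0,0,0]],[[0,0,-0.25],[0,0,0]],[[0,0,-0.25],[0,0,0]],[[0,0,-0.25],[0,0,0]]]' 0.45
python3 - <<'E'
from lib import *
T=np.load("pics/topW.npy");S=np.load("pics/sideW.npy")
def prof(W,x0,x1,nm):
    m=(W[...,0]>x0)&(W[...,0]<x1)&(W[...,1]>.03)&(W[...,1]<.36)&(W[...,2]>.03);P=W[m];P=P[np.argsort(P[:,1])]
    print(nm)
    for y in np.arange(.05,.36,.006):
        Q=P[(P[:,1]>=y)&(P[:,1]<y+.006)]
        if len(Q): print(f"{y:.3f}:{Q[:,2].min():.3f}-{Q[:,2].max():.3f}",end=" ")
    print()
prof(T,.47,.53,"top");prof(S,.47,.53,"side")
for nm,W in(("T",T),("S",S)):
    m=(W[...,0]>.34)&(W[...,0]<.46)&(W[...,1]>.06)&(W[...,1]<.14)&(W[...,2]>.118)&(W[...,2]<.16);P=W[m]
    print(nm,"bolt",len(P),P.min(0).round(4),P.max(0).round(4))
    K=P[P[:,2]>P[:,2].max()-.006];print(K.min(0).round(4),K.max(0).round(4),K.mean(0).round(4))
p,d,W=snap("side","side5")
for b in blobs(p,W,d):
    if b[5]<.05 and b[5]>0 and 0.3<b[3]<.8: print(b)
m=(W[...,0]>.6)&(W[...,0]<.66)&(W[...,1]>-.2)&(W[...,1]<-.06)&(W[...,2]>.06)&(W[...,2]<.09);P=W[m];print("handle",cv2.minAreaRect(P[:,:2].astype(np.float32)),P[:,2].max())
cv2.imwrite("pics/millcrop.png",cv2.resize(np.load("pics/top0.npz")["p"][210:310,95:255],None,fx=5,fy=5,interpolation=cv2.INTER_CUBIC)[...,::-1])
E
```

```text
time_s: 19.5
position: [0.4977, -0.1047, 0.1095]
tool_rot: [[0.997, 0.081, -0.0], [0.081, -0.997, 0.0], [-0.0, -0.0, -1.0]]
ft_force: [0.6, 0.7, -0.6]
grip_width: 0.0213
gripper_force: 39.9
time_s: 20.1
position: [0.4976, -0.1051, 0.0212]
tool_rot: [[0.997, 0.08, 0.001], [0.08, -0.997, -0.0], [0.001, 0.0, -1.0]]
ft_force: [-0.2, -0.3, 0.3]
grip_width: 0.0212
gripper_force: 40.3
time_s: 21.0
position: [0.498, -0.1055, 0.1483]
tool_rot: [[0.997, 0.08, 0.005], [0.08, -0.997, -0.002], [0.005, 0.003, -1.0]]
ft_force: [0.6, 1.0, -0.8]
grip_width: 0.0383
gripper_force: 0.0
top
0.074:0.034-0.097 0.080:0.088-0.099 0.086:0.088-0.103 0.092:0.087-0.098 0.098:0.089-0.100 0.104:0.089-0.098 0.110:0.089-0.098 0.116:0.090-0.118 0.122:0.108-0.118 0.128:0.088-0.100 0.134:0.086-0.119 0.140:0.108-0.118 0.314:0.320-0.322 0.320:0.030-0.324 0.326:0.050-0.323 0.332:0.129-0.324 0.338:0.311-0.324 
side
0.068:0.030-0.097 0.074:0.030-0.097 0.080:0.033-0.097 0.086:0.091-0.096 0.092:0.089-0.098 0.098:0.089-0.097 0.104:0.090-0.097 0.110:0.089-0.116 0.116:0.089-0.115 0.122:0.090-0.114 0.128:0.106-0.116 0.134:0.102-0
[... 354 characters left out ...]
 182 [0.3726 0.0782 0.1181] [0.4567 0.1309 0.1392]
[0.3736 0.0782 0.1335] [0.4126 0.118  0.1392] [0.3866 0.09   0.1356]
('blue', [296.0, 269.0], 370, 0.582, -0.1752, 0.0388, 0.074, 0.032, 7.9)
('blue', [381.0, 324.0], 842, 0.7209, -0.3798, 0.0412, 0.097, 0.039, 2.0)
('green', [265.0, 277.0], 357, 0.5048, -0.1813, 0.0383, 0.075, 0.029, 2.2)
('yellow', [286.0, 249.0], 394, 0.5759, -0.0996, 0.0385, 0.075, 0.036, 5.5)
('red', [255.0, 257.0], 331, 0.4967, -0.1079, 0.0384, 0.074, 0.033, 4.5)
('red', [194.0, 290.0], 285, 0.3322, -0.1706, 0.0269, 0.084, 0.022, -51.6)
handle ((0.6304814219474792, -0.13028469681739807), (0.01523746270686388, 0.07231058180332184), 5.529479503631592) 0.08261737937298454
```

View pics/millcrop.png

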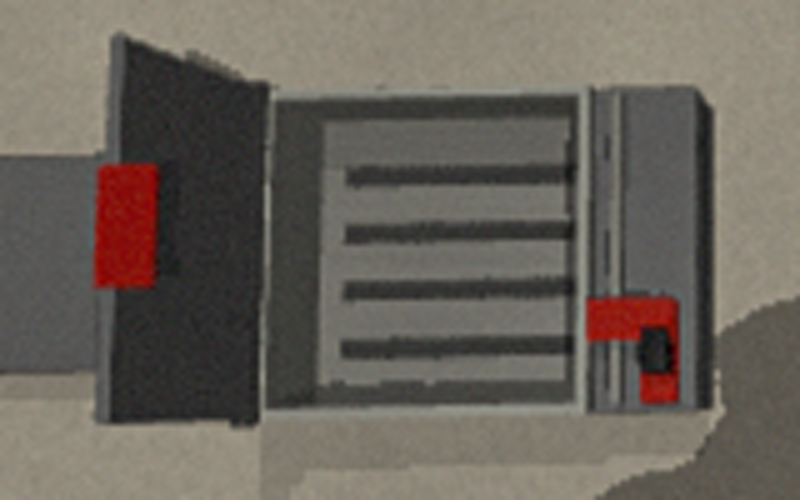

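Run:
```python
from lib import *
plan([[pose(.632,-.130,.16,95)],[pose(.632,-.130,.038,95)]])
```

```text
call 0 shift [0.265, 0.071, -0.027] turn [0.0006, -0.0002, -0.5024] rows>= 10.5
call 1 shift [0.0, 0.0, 0.244] turn [0.0, 0.0, 0.0] rows>= 2.4
```

```bash
python3 -m handwheel '[[[0.265,0.071,-0.027],[0,0,-0.25]],[[0.265,0.071,-0.027],[0,0,-0.25]],[[0.265,0.071,-0.027],[0,0,-0.25]],[[0.265,0.071,-0.027],[0,0,-0.25]],[[0.265,0.071,-0.027],[0,0,-0.25]],[[0.265,0.071,-0.027],[0,0,-0.25]],[[0.265,0.071,-0.027],[0,0,-0.25]]]' 0.6 && python3 -m handwheel '[[[0,0,0],[0,0,-0.252]],[[0,0,0],[0,0,-0.252]],[[0,0,0],[0,0,-0.252]],[[0,0,0],[0,0,-0.252]],[[0,0,0],[0,0,-0.252]],[[0,0,0],[0,0,-0.252]],[[0,0,0],[0,0,-0.252]],[[0,0,0],[0,0,-0.252]]]'
python3 - <<'E'
from lib import *
plan([[pose(.632,-.130,.16,95)],[pose(.632,-.130,.038,95)]])
for n in("top","side"):
    p,d,W=snap(n,n+"6")
    for b in blobs(p,W,d):
        if b[5]<.05 and b[5]>0 and 0.3<b[3]<.8: print(n,b)
E
```

```text
time_s: 21.75
position: [0.6314, -0.1298, 0.1572]
tool_rot: [[0.648, 0.761, -0.003], [0.761, -0.648, 0.001], [-0.001, -0.003, -1.0]]
ft_force: [-0.7, -0.0, 0.4]
grip_width: 0.051
gripper_force: 0.0
time_s: 22.55
position: [0.6317, -0.1299, 0.1585]
tool_rot: [[-0.084, 0.996, -0.001], [0.996, 0.084, 0.001], [0.001, -0.001, -1.0]]
ft_force: [0.6, -1.3, -1.3]
grip_width: 0.0516
gripper_force: 0.0
call 0 shift [-0.0, 0.001, -0.003] turn [-0.0004, -0.0002, -0.0011] rows>= 0.0
call 1 shift [0.0, 0.0, 0.244] turn [0.0, 0.0, 0.0] rows>= 2.4
top ('blue', [379.0, 176.0], 353, 0.7226, -0.3752, 0.0425, 0.097, 0.038, 0.7)
top ('blue', [318.0, 227.0], 36, 0.5614, -0.1772, 0.0387, 0.029, 0.016, -1.5)
top ('green', [317.0, 243.0], 182, 0.5069, -0.1766, 0.0401, 0.073, 0.025, 2.9)
top ('red', [313.0, 299.0], 183, 0.3345, -0.1661, 0.0281, 0.083, 0.024, -53.0)
side ('blue', [296.0, 269.0], 374, 0.5819, -0.1733, 0.0384, 0.073, 0.031, 5.2)
side ('blue', [381.0, 324.0], 841, 0.7215, -0.3802, 0.0412, 0.098, 0.039, 0.9)
side ('green', [265.0, 277.0], 362, 0.5043, -0.1807, 0.0378, 0.074, 0.031, 2.1)
side ('yellow', [286.0, 249.0], 399, 0.5768, -0.1007, 0.038, 0.076, 0.033, 4.6)
side ('red', [256.0, 256.0], 337, 0.497, -0.1077, 0.0386, 0.074, 0.034, 3.8)
side ('red', [194.0, 290.0], 272, 0.3321, -0.1717, 0.0272, 0.082, 0.022, -51.1)
```

```bash
python3 -m handwheel '[[[0,0.0,0.08],[0,0,0]],[[0,0,0.16],[0,0,0]],[[0,0,0.22],[0,0,0]],[[0,0,0.24],[0,0,0]],[[0,0,0.24],[0,0,0]],[[0,0,0.24],[0,0,0]]]' && python3 -m handwheel '[[[0,0,0],[0,0,0]],[[0,0,0],[0,0,0]],[[0,0,0],[0,0,0]],[[0,0,0],[0,0,0]],[[0,0,0],[0,0,0]],[[0,0,0],[0,0,0]],[[0,0,0],[0,0,0]],[[0,0,0],[0,0,0]]]' 0 90
cat >> lib.py <<'E'
import json
def frame(x,y,z,yaw,tilt=0):
    "tray frame with handle end raised by tilt"
    return np.array([x,y,z]),(Ro.from_euler('z',yaw,degrees=True)*Ro.from_euler('y',-tilt,degrees=True)).as_matrix()
def tool_for_tray(lip,yaw,tilt):
    g=json.load(open("grasp.json"));p0,R0=frame(*g["tray"]);P,Rt=np.array(g["p"]),np.array(g["R"])
    rp,rR=R0.T@(P-p0),R0.T@Rt
    R=frame(0,0,0,yaw,tilt)[1];o=np.array(lip)-R@np.array([-.087,0,.004])
    return o+R@rp,R@rR
E
python3 - <<'E'
from lib import *
o=observe();json.dump(dict(tray=[.5384,-.1382,.003,5],p=list(map(float,o["position"])),R=np.array(o["tool_rot"]).tolist()),open("grasp.json","w"))
c,s=np.cos(np.radians(1.4)),np.sin(np.radians(1.4))
M=lambda x,y,z:[.4455+c*x-s*y,.232+s*x+c*y,z]
t0=tool_for_tray([.5384-.087*.9962,-.1382-.087*.0872,.007],5,0)
plan([[tool_for_tray([.4517,-.1458,.10],5,-6),tool_for_tray([.4517,-.1458,.22],5,-6)],
 [tool_for_tray(M(.04,-.003,.20),1.4,-6)],
 [tool_for_tray(M(.04,-.003,z),1.4,t) for z,t in ((.17,6),(.15,14),(.135,20),(.125,27),(.122,34),(.12,41),(.12,48),(.12,55),(.12,61),(.12,66))]],t0)
E
```

```text
time_s: 23.25
position: [0.6328, -0.1303, 0.0409]
tool_rot: [[-0.086, 0.996, 0.002], [0.996, 0.086, -0.001], [-0.001, 0.002, -1.0]]
ft_force: [0.2, -0.3, 0.5]
grip_width: 0.0514
gripper_force: 0.0
time_s: 24.05
position: [0.6325, -0.1301, 0.0406]
tool_rot: [[-0.086, 0.996, 0.002], [0.996, 0.086, -0.001], [-0.001, 0.002, -1.0]]
ft_force: [-0.2, 0.7, 5.6]
grip_width: 0.013
gripper_force: 88.6
call 0 shift [-0.0, 0.005, -0.148] turn [0.0333, -0.0, -0.0] rows>= 1.5
call 0 shift [-0.0, 0.006, -0.388] turn [0.0333, -0.0, -0.0] rows>= 3.9
call 1 shift [0.72, 0.135, 0.026] turn [0.0, 0.002, 0.0199] rows>= 7.3
call 2 shift [-0.0, -0.016, -0.014] turn [-0.0667, 0.0001, 0.0001] rows>= 1.4
call 2 shift [-0.0, -0.034, -0.021] turn [-0.1111, 0.0001, 0.0001] rows>= 2.3
call 2 shift [-0.0, -0.053, -0.023] turn [-0.1444, 0.0002, 0.0001] rows>= 3.0
call 2 shift [-0.0, -0.079, -0.038] turn [-0.1833, 0.0002, 0.0001] rows>= 3.8
call 2 shift [-0.0, -0.112, -0.063] turn [-0.2222, 0.0003, 0.0002] rows>= 4.7
call 2 shift [-0.0, -0.148, -0.085] turn [-0.2611, 0.0004, 0.0002] rows>= 5.5
call 2 shift [-0.0, -0.187, -0.107] turn [-0.3, 0.0004, 0.0002] rows>= 6.3
call 2 shift [-0.0, -0.229, -0.124] turn [-0.3389, 0.0005, 0.0003] rows>= 7.1
call 2 shift [-0.0, -0.266, -0.135] turn [-0.3722, 0.0005, 0.0003] rows>= 7.8
call 2 shift [-0.001, -0.298, -0.14] turn [-0.4, 0.0005, 0.0003] rows>= 8.4
```

```bash
python3 -m handwheel '[[[0,0.002,-0.015],[0.008,0,0]],[[0,0.004,-0.05],[0.02,0,0]],[[0,0.005,-0.09],[0.033,0,0]],[[0,0.005,-0.14],[0.033,0,0]],[[0,0.005,-0.19],[0.033,0,0]],[[0,0.006,-0.25],[0.033,0,0]],[[0,0.006,-0.31],[0.033,0,0]],[[0,0.006,-0.36],[0.033,0,0]],[[0,0.006,-0.388],[0.033,0,0]],[[0,0.006,-0.388],[0.033,0,0]]]'
python3 - <<'E'
from lib import *
p,d,W=snap("side","side7")
c,s=np.cos(np.radians(1.4)),np.sin(np.radians(1.4))
M=lambda x,y,z:[.4455+c*x-s*y,.232+s*x+c*y,z]
plan([[tool_for_tray(M(.04,-.003,.20),1.4,-6)]])
E
```

```text
time_s: 25.05
position: [0.6354, -0.1298, 0.235]
tool_rot: [[-0.086, 0.991, -0.1], [0.996, 0.085, -0.01], [-0.001, -0.1, -0.995]]
ft_force: [0.2, -0.6, -3.8]
grip_width: 0.0132
gripper_force: 88.2
call 0 shift [0.719, 0.135, 0.024] turn [-0.0, 0.0018, 0.02] rows>= 7.3
```

View pics/side7.png

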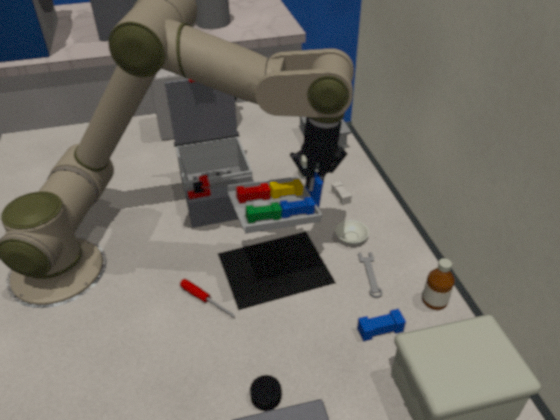

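The tray is lifted with all four samples in it, around (270,200), and the mat is clear. Next I carry it to the hopper.

```bash
python3 -m handwheel '[[[0.01,0.002,0],[0,0,0]],[[0.03,0.006,0],[0,0,0.002]],[[0.06,0.011,0],[0,0,0.003]],[[0.1,0.019,0],[0,0,0.004]],[[0.14,0.026,0],[0,0,0.005]],[[0.18,0.034,0],[0,0,0.006]],[[0.22,0.041,0],[0,0,0.007]],[[0.26,0.049,0],[0,0,0.008]],[[0.3,0.056,0],[0,0,0.009]],[[0.34,0.064,0],[0,0,0.01]]]' && python3 -m handwheel '[[[0.04,0.007,0.002],[0,0,0.001]],[[0.08,0.015,0.004],[0,0,0.002]],[[0.12,0.022,0.006],[0,0,0.003]],[[0.16,0.03,0.008],[0,0,0.004]],[[0.2,0.037,0.01],[0,0,0.005]],[[0.24,0.045,0.012],[0,0,0.006]],[[0.28,0.052,0.014],[0,0,0.007]],[[0.31,0.058,0.016],[0,0,0.008]],[[0.33,0.062,0.018],[0,0,0.009]],[[0.345,0.065,0.02],[0,0,0.009]]]' && python3 -m handwheel '[[[0.015,0.003,0],[0,0,0]],[[0.022,0.005,0.002],[0,0,0]],[[0.022,0.005,0.002],[0,0,0]],[[0.022,0.005,0.002],[0,0,0]]]'
python3 - <<'E'
from lib import *
p,d,W=snap("top","top8");p,d,W=snap("side","side8")
c,s=np.cos(np.radians(1.4)),np.sin(np.radians(1.4))
M=lambda x,y,z:[.4455+c*x-s*y,.232+s*x+c*y,z]
print(np.round(observe()["q"],1))
plan([[tool_for_tray(M(.04,-.003,.20),1.4,-6)]])
plan([[tool_for_tray(M(.04,-.003,z),1.4,t) for z,t in ((.17,6),(.15,14),(.135,20),(.125,27),(.122,34),(.12,41),(.12,48),(.12,55),(.12,61),(.12,66))]])
E
```

```text
time_s: 26.1
position: [0.6517, 0.0447, 0.2296]
tool_rot: [[-0.055, 0.993, -0.104], [0.998, 0.055, -0.009], [-0.003, -0.104, -0.995]]
ft_force: [0.7, 0.0, -4.7]
grip_width: 0.0133
gripper_force: 88.2
time_s: 27.1
position: [0.6737, 0.2174, 0.2158]
tool_rot: [[-0.027, 0.994, -0.103], [1.0, 0.026, -0.009], [-0.006, -0.104, -0.995]]
ft_force: [-0.2, -0.8, -5.0]
grip_width: 0.013
gripper_force: 88.2
time_s: 27.5
position: [0.676, 0.2269, 0.2148]
tool_rot: [[-0.026, 0.994, -0.103], [1.0, 0.025, -0.009], [-0.006, -0.103, -0.995]]
ft_force: [0.7, -0.4, -3.5]
grip_width: 0.0133
gripper_force: 88.2
[  8.9  43.2  38.4   0.4 104.3   7.5]
call 0 shift [0.015, -0.012, 0.002] turn [-0.0002, 0.0018, 0.0007] rows>= 0.2
call 0 shift [0.015, -0.028, -0.012] turn [-0.0669, 0.0018, 0.001] rows>= 1.4
call 0 shift [0.015, -0.047, -0.018] turn [-0.1113, 0.0018, 0.0011] rows>= 2.3
call 0 shift [0.015, -0.065, -0.021] turn [-0.1447, 0.0018, 0.0013] rows>= 3.0
call 0 shift [0.015, -0.092, -0.036] turn [-0.1835, 0.0018, 0.0014] rows>= 3.8
call 0 shift [0.015, -0.124, -0.06] turn [-0.2224, 0.0017, 0.0015] rows>= 4.7
call 0 shift [0.015, -0.16, -0.083] turn [-0.2613, 0.0017, 0.0016] rows>= 5.5
call 0 shift [0.015, -0.2, -0.105] turn [-0.3002, 0.0017, 0.0018] rows>= 6.3
call 0 shift [0.015, -0.241, -0.122] turn [-0.3391, 0.0017, 0.0019] rows>= 7.1
call 0 shift [0.015, -0.279, -0.132] turn [-0.3724, 0.0016, 0.002] rows>= 7.8
call 0 shift [0.015, -0.31, -0.138] turn [-0.4002, 0.0016, 0.0021] rows>= 8.4
```

View pics/side8.png

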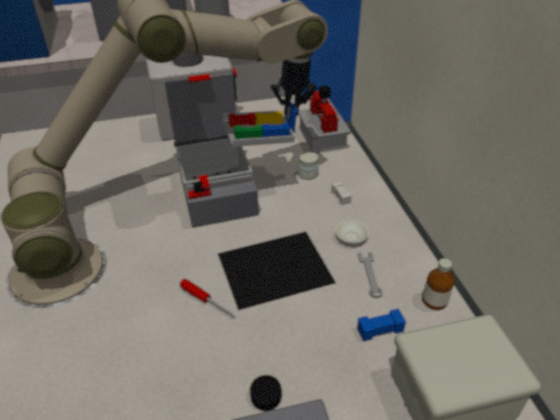

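View pics/top8.png

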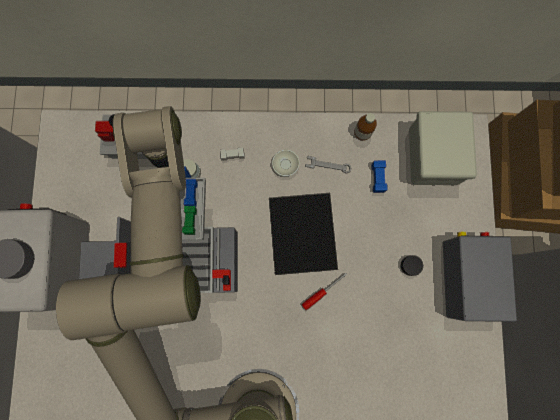

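```bash
python3 -m handwheel '[[[0.015,-0.028,-0.012],[-0.067,0.002,0.001]],[[0.015,-0.047,-0.018],[-0.111,0.002,0.001]],[[0.015,-0.065,-0.021],[-0.145,0.002,0.001]],[[0.015,-0.092,-0.036],[-0.183,0.002,0.001]],[[0.015,-0.124,-0.06],[-0.222,0.002,0.002]],[[0.015,-0.16,-0.083],[-0.261,0.002,0.002]],[[0.015,-0.2,-0.105],[-0.3,0.002,0.002]],[[0.015,-0.241,-0.122],[-0.339,0.002,0.002]],[[0.015,-0.279,-0.132],[-0.372,0.002,0.002]],[[0.015,-0.31,-0.138],[-0.4,0.002,0.002]]]' && python3 -m handwheel '[[[0,0,0],[0,0,0]],[[0,0,0],[0,0,0]],[[0,0,0],[0,0,0]],[[0,0,0],[0,0,0]]]'
python3 - <<'E'
from lib import *
p,d,W=snap("top","top9");q,d,W=snap("side","side9")
cv2.imwrite("pics/pair9.png",np.hstack([cv2.resize(p[190:330,90:270],(400,311)),cv2.resize(q[60:230,120:340],(400,311))])[...,::-1])
o=observe();print(np.round(o["q"],1))
c,s=np.cos(np.radians(1.4)),np.sin(np.radians(1.4))
M=lambda x,y,z:[.4455+c*x-s*y,.232+s*x+c*y,z]
plan([[tool_for_tray(M(.04,-.003,.12),1.4,66)]])
E
```

```text
time_s: 28.6
position: [0.5495, 0.2244, 0.2976]
tool_rot: [[0.006, 0.508, 0.862], [1.0, 0.007, -0.011], [-0.012, 0.862, -0.507]]
ft_force: [-0.0, 0.3, -2.2]
grip_width: 0.0129
gripper_force: 89.1
time_s: 29.0
position: [0.551, 0.2249, 0.2971]
tool_rot: [[0.006, 0.51, 0.86], [1.0, 0.007, -0.011], [-0.012, 0.86, -0.51]]
ft_force: [-1.0, -0.3, -2.5]
grip_width: 0.0128
gripper_force: 89.2
[ 17.6  10.6 102.  -59.9  18.2  67.4]
call 0 shift [0.012, -0.018, -0.041] turn [-0.0376, 0.01, -0.0005] rows>= 0.8
```

View pics/pair9.png

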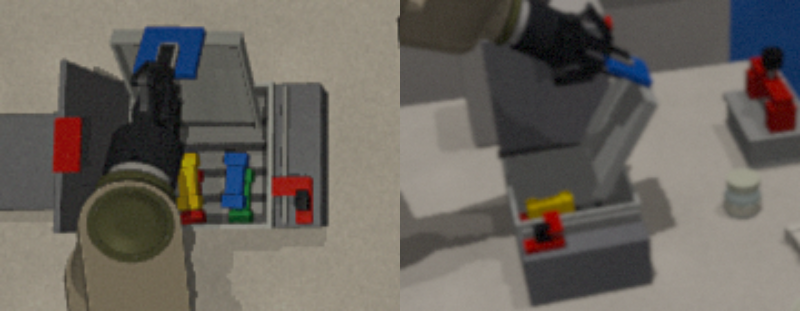

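All four samples are in the hopper: yellow over red, and blue beside or over green at right. The tray is empty at about 59° tilt. Now I level it and locate the mat precisely.

Run:
```python
from lib import *
for n in("top8","side8"):
    p=cv2.imread(f"pics/{n}.png");c=n[:-1];cp=camera_params(c)
    g=p.max(2);m=(g<45).astype(np.uint8)
    k,l,st,ce=cv2.connectedComponentsWithStats(m)
    # component containing the mat
    uv={"top":(303,233),"side":(275,268)}[c];i=l[uv[1],uv[0]]
    cn=max(cv2.findContours((l==i).astype(np.uint8),cv2.RETR_EXTERNAL,cv2.CHAIN_APPROX_NONE)[0],key=len)
    q=cv2.approxPolyDP(cv2.convexHull(cn),8,True)[:,0,:].astype(float)
    Ci=-cp["R"].T@cp["t"];out=[]
    for u,v in q:
        r=cp["R"].T@np.linalg.inv(cp["K"])@[u,v,1];out.append((Ci+r*(.003-Ci[2])/r[2])[:2])
    pts=cn[:,0,:];allp=[]
    for u,v in pts:
        r=cp["R"].T@np.linalg.inv(cp["K"])@[u,v,1];allp.append((Ci+r*(.003-Ci[2])/r[2])[:2])
    print(n,st[i,4],np.round(out,4).tolist(),cv2.minAreaRect(np.array(allp,np.float32)))
c,s=np.cos(np.radians(1.4)),np.sin(np.radians(1.4))
M=lambda x,y,z:[.4455+c*x-s*y,.232+s*x+c*y,z]
plan([[tool_for_tray(M(.05,-.006,z),1.4,t) for z,t in((.15,50),(.17,40),(.18,30),(.19,20),(.2,10),(.2,0))],[tool_for_tray([.452,-.143,.2],5,0)]])
```

```text
top8 4658 [[0.6688, -0.2173], [0.4303, -0.2376], [0.4096, -0.0485], [0.6504, -0.0229]] ((0.5407475829124451, -0.13153678178787231), (0.24538874626159668, 0.19574008882045746), 5.411750793457031)
side8 5281 [[0.65, -0.0298], [0.6683, -0.2141], [0.4286, -0.2397], [0.413, -0.0516]] ((0.5395002961158752, -0.13386881351470947), (0.2421296387910843, 0.1918909251689911), 5.359869956970215)
call 0 shift [0.009, 0.06, 0.047] turn [0.0513, 0.0097, -0.002] rows>= 1.1
call 0 shift [0.011, 0.09, 0.091] turn [0.1068, 0.0095, -0.0029] rows>= 2.2
call 0 shift [0.012, 0.092, 0.143] turn [0.1624, 0.0092, -0.0038] rows>= 3.4
call 0 shift [0.014, 0.083, 0.192] turn [0.2179, 0.0089, -0.0046] rows>= 4.6
call 0 shift [0.015, 0.064, 0.235] turn [0.2735, 0.0085, -0.0055] rows>= 5.7
call 0 shift [0.016, 0.02, 0.282] turn [0.329, 0.008, -0.0064] rows>= 6.9
call 1 shift [-0.715, -0.105, 0.0] turn [-0.0, 0.0, -0.02] rows>= 7.2
```

```bash
python3 -m handwheel '[[[0.009,0.06,0.047],[0.051,0.005,-0.002]],[[0.011,0.09,0.091],[0.107,0.009,-0.003]],[[0.012,0.092,0.143],[0.162,0.009,-0.004]],[[0.014,0.083,0.192],[0.218,0.009,-0.005]],[[0.015,0.064,0.235],[0.273,0.009,-0.005]],[[0.016,0.02,0.282],[0.329,0.008,-0.006]],[[0.016,0.02,0.282],[0.329,0.008,-0.006]],[[0.016,0.02,0.282],[0.329,0.008,-0.006]],[[0.016,0.02,0.282],[0.329,0.008,-0.006]]]'
python3 - <<'E'
from lib import *
a=np.radians(5.4);lip=lambda z:[.540-.087*np.cos(a),-.1327-.087*np.sin(a),z]
plan([[tool_for_tray(lip(.2),5.4,0)],[tool_for_tray(lip(.03),5.4,0),tool_for_tray(lip(.009),5.4,0)]])
p,d,W=snap("side","side10");h=cv2.cvtColor(p,cv2.COLOR_RGB2HSV)
for b in blobs(p,W,d):
    if .33<b[3]<.55 and .1<b[4]<.34: print(b)
E
```

```text
time_s: 30.0
position: [0.6782, 0.2314, 0.2334]
tool_rot: [[-0.023, 1.0, -0.002], [1.0, 0.023, 0.001], [0.001, -0.002, -1.0]]
ft_force: [-0.2, -0.3, -2.7]
grip_width: 0.0133
gripper_force: 88.9
call 0 shift [-0.708, -0.105, -0.001] turn [-0.0012, -0.0007, -0.0221] rows>= 7.2
call 1 shift [0.0, -0.001, 0.34] turn [0.0, 0.0, 0.0] rows>= 3.4
call 1 shift [0.0, -0.001, 0.382] turn [0.0, 0.0, 0.0] rows>= 3.8
('yellow', [203.0, 171.0], 222, 0.4104, 0.2566, 0.0629, 0.074, 0.035, 4.8)
('red', [199.0, 77.0], 121, 0.4399, 0.3271, 0.3233, 0.059, 0.036, 2.1)
('red', [201.0, 188.0], 199, 0.4035, 0.1047, 0.1313, 0.05, 0.023, -88.3)
```

```bash
python3 -m handwheel '[[[-0.05,-0.007,0],[0,0,-0.002]],[[-0.13,-0.019,0],[0,0,-0.005]],[[-0.22,-0.032,0],[0,0,-0.008]],[[-0.31,-0.046,0],[0,0,-0.011]],[[-0.4,-0.059,0],[0,0,-0.014]],[[-0.49,-0.072,0],[0,0,-0.017]],[[-0.58,-0.086,0],[0,0,-0.02]],[[-0.65,-0.096,0],[0,0,-0.021]],[[-0.69,-0.102,0],[0,0,-0.022]],[[-0.708,-0.105,0],[-0.001,-0.001,-0.022]]]' && python3 -m handwheel '[[[0,0,0.05],[0,0,0]],[[0,0,0.12],[0,0,0]],[[0,0,0.2],[0,0,0]],[[0,0,0.26],[0,0,0]],[[0,0,0.31],[0,0,0]],[[0,0,0.34],[0,0,0]],[[0,0,0.34],[0,0,0]],[[0,0,0.34],[0,0,0]]]'
python3 - <<'E'
from lib import *
a=np.radians(5.4);lip=lambda z:[.540-.087*np.cos(a),-.1327-.087*np.sin(a),z]
plan([[tool_for_tray(lip(.008),5.4,0)]])
E
```

```text
time_s: 31.05
position: [0.6322, -0.1254, 0.2336]
tool_rot: [[-0.09, 0.996, 0.008], [0.996, 0.09, -0.004], [-0.004, 0.007, -1.0]]
ft_force: [0.1, 0.1, -2.0]
grip_width: 0.0129
gripper_force: 89.0
time_s: 31.85
position: [0.6339, -0.1233, 0.0644]
tool_rot: [[-0.093, 0.996, 0.008], [0.996, 0.093, -0.003], [-0.004, 0.007, -1.0]]
ft_force: [0.4, -0.2, -2.3]
grip_width: 0.0135
gripper_force: 89.0
call 0 shift [-0.001, -0.0, 0.046] turn [0.0016, 0.0011, -0.0001] rows>= 0.5
```

```bash
python3 -m handwheel '[[[-0.001,0,0.015],[0.001,0.001,0]],[[-0.001,0,0.03],[0.002,0.001,0]],[[-0.001,0,0.04],[0.002,0.001,0]],[[-0.001,0,0.047],[0.002,0.001,0]],[[-0.001,0,0.047],[0.002,0.001,0]],[[-0.001,0,0.047],[0.002,0.001,0]],[[-0.001,0,0.047],[0.002,0.001,0]]]' && python3 -m handwheel '[[[0,0,0],[0,0,0]],[[0,0,0],[0,0,0]],[[0,0,0],[0,0,0]],[[0,0,0],[0,0,0]],[[0,0,0],[0,0,0]]]' 0.4 40 && python3 -m handwheel '[[[0,0,-0.05],[0,0,0]],[[0,0,-0.13],[0,0,0]],[[0,0,-0.23],[0,0,0]],[[0,0,-0.33],[0,0,0]],[[0,0,-0.43],[0,0,0]],[[0,0,-0.45],[0,0,0]],[[0,0,-0.45],[0,0,0]]]'
python3 - <<'E'
from lib import *
print(np.round(observe()["q"],1))
for n in("top","side"):
    p,d,W=snap(n,n+"11")
    m=(W[...,0]>.6)&(W[...,0]<.66)&(W[...,1]>-.2)&(W[...,1]<-.06)&(W[...,2]>.065)&(W[...,2]<.09);P=W[m]
    if len(P)>10: print("handle",len(P),cv2.minAreaRect(P[:,:2].astype(np.float32)),np.percentile(P[:,2],90))
    m=(W[...,0]>.44)&(W[...,0]<.6)&(W[...,1]>-.2)&(W[...,1]<-.07)&(W[...,2]<.014);P=W[m]
    A=np.c_[P[:,:2],np.ones(len(P))];print("floor plane",len(P),np.linalg.lstsq(A,P[:,2],rcond=None)[0],np.median(P[:,2]))
# knob (black on deck) and lid
for n in ("top","side"):
    z=np.load(f"pics/{n}0.npz");W=np.load(f"pics/{n}W.npy");p=z["p"]
    v=p.max(2);m=(v<60)&(W[...,0]>.34)&(W[...,0]<.44)&(W[...,1]>.06)&(W[...,1]<.12)&(W[...,2]>.12);P=W[m]
    print(n,"knob",len(P),P.min(0).round(4),P.max(0).round(4),P.mean(0).round(4))
    m=(W[...,0]>.35)&(W[...,0]<.54)&(W[...,1]>.30)&(W[...,1]<.36)&(W[...,2]>.13)&(W[...,2]<.31)&(p[...,0]<140);P=W[m]
    A=np.c_[P[:,0],P[:,2],np.ones(len(P))];r=np.linalg.lstsq(A,P[:,1],rcond=None)[0];print("lid plane y=a x+b z+c",r)
    print("lid pts z max",np.percentile(W[(W[...,1]>.3)&(W[...,1]<.37)&(W[...,0]>.34)&(W[...,0]<.55)][:,2],[98,99.5]))
E
```

```text
time_s: 32.55
position: [0.6337, -0.1245, 0.0406]
tool_rot: [[-0.092, 0.996, -0.0], [0.996, 0.092, -0.001], [-0.001, -0.0, -1.0]]
ft_force: [-1.3, 1.3, 2.9]
grip_width: 0.0132
gripper_force: 89.7
time_s: 33.05
position: [0.6337, -0.1246, 0.0402]
tool_rot: [[-0.092, 0.996, -0.001], [0.996, 0.092, -0.001], [-0.001, -0.001, -1.0]]
ft_force: [0.1, 0.9, 0.4]
grip_width: 0.0341
gripper_force: 0.0
time_s: 33.75
position: [0.6341, -0.1245, 0.2671]
tool_rot: [[-0.092, 0.996, 0.003], [0.996, 0.092, -0.002], [-0.002, 0.003, -1.0]]
ft_force: [0.3, -0.7, -0.6]
grip_width: 0.0337
gripper_force: 0.0
[-21.6  30.8  53.4  -0.   95.6 -26.8]
floor plane 953 [ 0.01935195  0.00053386 -0.00284064] 0.006910947235788183
handle 160 ((0.6314935088157654, -0.12582969665527344), (0.015332987532019615, 0.07193464785814285), 5.497338771820068) 0.0801254521225146
floor plane 2241 [0.01136923 0.00270554 0.00178774] 0.007427053856414332
top knob 52 [0.3756 0.084  0.1211] [0.3984 0.0999 0.1409] [0.3866 0.0918 0.1357]
lid plane y=a x+b z+c [0.02955793 0.03164233 0.31150055]
lid pts z max [0.32346321 0.32507506]
side knob 63 [0.3733 0.08   0.1204] [0.3984 0.0956 0.1392] [0.3857 0.0862 0.1306]
lid plane y=a x+b z+c [0.02928919 0.0325289  0.31123165]
lid pts z max [0.31800195 0.32206728]
```

View pics/side11.png

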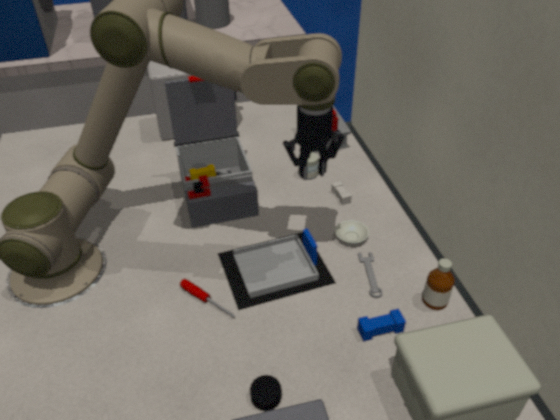

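Run:
```python
from lib import *
plan([[pose(.634,-.1245,.42,91.4)],[pose(.56,.14,.42,91.4)],[pose(.443,.41,.42,91.4)],[pose(.443,.41,.267,91.4)]])
```

```text
call 0 shift [-0.0, 0.0, -0.313] turn [-0.001, -0.0002, 0.0214] rows>= 3.1
call 1 shift [0.532, -0.135, 0.0] turn [0.0, 0.0, 0.0] rows>= 5.5
call 2 shift [0.546, -0.221, 0.0] turn [0.0, 0.0, 0.0] rows>= 5.9
call 3 shift [0.0, 0.0, 0.306] turn [0.0, 0.0, 0.0] rows>= 3.1
```

```bash
python3 -m handwheel '[[[0,0,-0.31],[0,0,0.021]],[[0,0,-0.31],[0,0,0.021]],[[0,0,-0.31],[0,0,0.021]],[[0,0,-0.31],[0,0,0.021]],[[0,0,-0.31],[0,0,0.021]]]' 0 && python3 -m handwheel '[[[0.532,-0.135,0],[0,0,0]],[[0.532,-0.135,0],[0,0,0]],[[0.532,-0.135,0],[0,0,0]],[[0.532,-0.135,0],[0,0,0]],[[0.532,-0.135,0],[0,0,0]],[[0.532,-0.135,0],[0,0,0]],[[0.532,-0.135,0],[0,0,0]]]' && python3 -m handwheel '[[[0.546,-0.22,0],[0,0,0]],[[0.546,-0.22,0],[0,0,0]],[[0.546,-0.22,0],[0,0,0]],[[0.546,-0.22,0],[0,0,0]],[[0.546,-0.22,0],[0,0,0]],[[0.546,-0.22,0],[0,0,0]],[[0.546,-0.22,0],[0,0,0]],[[0.546,-0.22,0],[0,0,0]],[[0.546,-0.22,0],[0,0,0]]]' && python3 -m handwheel '[[[0,0,0.08],[0,0,0]],[[0,0,0.16],[0,0,0]],[[0,0,0.24],[0,0,0]],[[0,0,0.306],[0,0,0]],[[0,0,0.306],[0,0,0]],[[0,0,0.306],[0,0,0]]]'
python3 - <<'E'
from lib import *
p,d,W=snap("top","top12");q,d,W=snap("side","side12")
cv2.imwrite("pics/pair12.png",np.hstack([cv2.resize(p[170:330,40:270],(400,278)),cv2.resize(q[0:230,60:340],(400,278))])[...,::-1])
def path(phi,r=.150,dx=0,press=0):
    c,s=np.cos(np.radians(phi)),np.sin(np.radians(phi))
    y=.330-r*c+.004*s+.011;z=.117+r*s+.004*c
    x=.4455-.024*(y-.232);return pose(x,y-press*s,z-press*c,91.4)
plan([[path(f) for f in (95,90,84,78,72,66,60,54,48)],[path(f) for f in (42,36,30,25,20,15,11,8)]])
print(np.round(observe()["q"],1),[np.round(path(f)[0],3).tolist() for f in(95,48,8,0)])
E
```

```text
time_s: 34.35
position: [0.6343, -0.1245, 0.4192]
tool_rot: [[-0.026, 1.0, -0.001], [1.0, 0.026, -0.0], [-0.0, -0.001, -1.0]]
ft_force: [0.4, 0.1, -0.8]
grip_width: 0.0002
gripper_force: 0.0
time_s: 35.05
position: [0.5583, 0.1428, 0.4176]
tool_rot: [[-0.03, 1.0, -0.006], [1.0, 0.03, -0.0], [-0.0, -0.006, -1.0]]
ft_force: [1.3, -0.5, -0.0]
grip_width: -0.0001
gripper_force: 0.0
time_s: 35.95
position: [0.4436, 0.4088, 0.4187]
tool_rot: [[-0.024, 1.0, -0.002], [1.0, 0.024, -0.002], [-0.002, -0.003, -1.0]]
ft_force: [0.3, 0.5, 0.5]
grip_width: -0.0004
gripper_force: 0.0
time_s: 36.55
position: [0.4434, 0.409, 0.2681]
tool_rot: [[-0.024, 1.0, 0.0], [1.0, 0.024, -0.0], [-0.0, 0.0, -1.0]]
ft_force: [0.7, 0.6, 2.2]
grip_width: 0.0002
gripper_force: 0.0
call 0 shift [-0.103, -0.005, 0.006] turn [0.0009, -0.0004, 0.0001] rows>= 1.0
call 0 shift [-0.129, -0.005, 0.005] turn [0.0009, -0.0004, 0.0001] rows>= 1.3
call 0 shift [-0.161, -0.005, 0.005] turn [0.0009, -0.0004, 0.0001] rows>= 1.6
call 0 shift [-0.192, -0.005, 0.009] turn [0.0009, -0.0004, 0.0001] rows>= 1.9
call 0 shift [-0.222, -0.00
[... 328 characters left out ...]
rn [0.0009, -0.0004, 0.0001] rows>= 3.4
call 1 shift [-0.023, -0.0, 0.022] turn [0.0, 0.0, 0.0] rows>= 0.3
call 1 shift [-0.043, -0.0, 0.045] turn [0.0, 0.0, 0.0] rows>= 0.6
call 1 shift [-0.061, -0.0, 0.071] turn [0.0, 0.0, 0.0] rows>= 0.9
call 1 shift [-0.074, -0.0, 0.094] turn [0.0, 0.0, 0.0] rows>= 1.2
call 1 shift [-0.084, -0.0, 0.118] turn [0.0, 0.0, 0.0] rows>= 1.5
call 1 shift [-0.093, -0.0, 0.143] turn [0.0, 0.0, 0.0] rows>= 1.7
call 1 shift [-0.098, -0.0, 0.163] turn [0.0, 0.0, 0.0] rows>= 1.9
call 1 shift [-0.101, -0.0, 0.179] turn [0.0, 0.0, 0.0] rows>= 2.1
[31.5 26.1 61.1 -0.  92.6 30.1] [[0.442, 0.358, 0.266], [0.445, 0.244, 0.231], [0.446, 0.193, 0.142], [0.446, 0.191, 0.121]]
```

View pics/pair12.png

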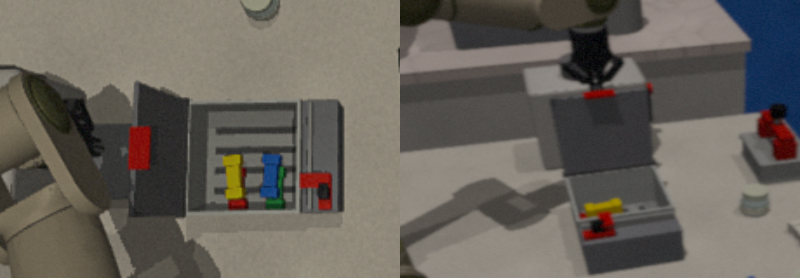

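The gripper is behind the lid. In the top view yellow and red are at left of the hopper and blue and green at right, all below the rim. Now I push the lid.

```bash
python3 -m handwheel '[[[-0.06,-0.003,0.003],[0,0,0]],[[-0.103,-0.005,0.006],[0,0,0]],[[-0.129,-0.005,0.005],[0,0,0]],[[-0.161,-0.005,0.005],[0,0,0]],[[-0.192,-0.005,0.009],[0,0,0]],[[-0.222,-0.005,0.017],[0,0,0]],[[-0.252,-0.005,0.027],[0,0,0]],[[-0.281,-0.005,0.041],[0,0,0]],[[-0.307,-0.005,0.057],[0,0,0]],[[-0.332,-0.005,0.076],[0,0,0]]]' && python3 -m handwheel '[[[-0.023,0,0.022],[0,0,0]],[[-0.043,0,0.045],[0,0,0]],[[-0.061,0,0.071],[0,0,0]],[[-0.074,0,0.094],[0,0,0]],[[-0.084,0,0.118],[0,0,0]],[[-0.093,0,0.143],[0,0,0]],[[-0.098,0,0.163],[0,0,0]],[[-0.101,0,0.179],[0,0,0]]]'
python3 - <<'E'
from lib import *
p,d,W=snap("top","top13");q,d,W=snap("side","side13")
cv2.imwrite("pics/pair13.png",np.hstack([cv2.resize(p[170:330,40:270],(400,278)),cv2.resize(q[0:230,60:340],(400,278))])[...,::-1])
E
```

```text
time_s: 37.65
position: [0.4446, 0.243, 0.2295]
tool_rot: [[-0.026, 1.0, 0.001], [1.0, 0.026, -0.0], [-0.0, 0.001, -1.0]]
ft_force: [1.1, 2.4, 0.4]
grip_width: -0.0001
gripper_force: 0.9
time_s: 38.45
position: [0.4457, 0.1927, 0.1393]
tool_rot: [[-0.025, 1.0, -0.0], [1.0, 0.025, -0.001], [-0.001, -0.0, -1.0]]
ft_force: [0.1, 0.2, 1.1]
grip_width: -0.0005
gripper_force: 0.6
```

View pics/pair13.png

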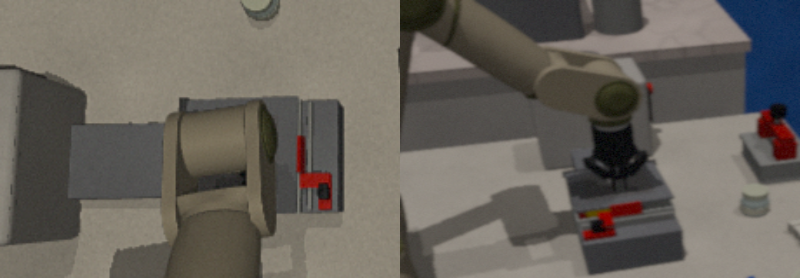

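```bash
python3 -m handwheel '[[[-0.004,0,0.012],[0,0,0]],[[-0.004,0,0.024],[0,0,0]],[[-0.004,0,0.032],[0,0,0]],[[-0.004,0,0.038],[0,0,0]],[[-0.004,0,0.041],[0,0,0]],[[-0.004,0,0.041],[0,0,0]],[[-0.004,0,0.041],[0,0,0]]]'; python3 -m handwheel '[[[0,0,0.004],[0,0,0]],[[0,0,0.006],[0,0,0]],[[0,0,0.006],[0,0,0]]]'
python3 - <<'E'
from lib import *
q,d,W=snap("side","side14")
m=(W[...,0]>.36)&(W[...,0]<.54)&(W[...,1]>.14)&(W[...,1]<.31)&(W[...,2]>.1)&(W[...,2]<.145)&(q.max(2)<150);P=W[m]
A=np.c_[P[:,:2],np.ones(len(P))];
for _ in range(4):
    r=np.linalg.lstsq(A,P[:,2],rcond=None)[0];k=abs(A@r-P[:,2])<.004;A,P=A[k],P[k]
print(len(P),r,[r@[.445,y,1] for y in(.15,.31)])
E
```

```text
time_s: 39.25
position: [0.4456, 0.1913, 0.1208]
tool_rot: [[-0.026, 1.0, 0.001], [1.0, 0.026, -0.001], [-0.001, 0.001, -1.0]]
ft_force: [-6.0, -2.7, 19.8]
grip_width: -0.0003
gripper_force: 9.8
time_s: 39.55
position: [0.4458, 0.1913, 0.1205]
tool_rot: [[-0.027, 1.0, 0.004], [1.0, 0.027, -0.001], [-0.001, 0.004, -1.0]]
ft_force: [-14.6, -4.5, 48.4]
grip_width: -0.0004
gripper_force: 24.2
1528 [-0.000369    0.00181706  0.12163223] [np.float64(0.1217405785043879), np.float64(0.12203130799526145)]
```

Run:
```python
from lib import *
plan([[pose(.4456,.1913,.20,91.4)],[pose(.340,.088,.20,91.4)],[pose(.340,.088,.120,91.4)],[pose(.340+d,.088+.024*d,.12,91.4) for d in(.02,.04,.06,.08,.09,.1)]])
```

```text
call 0 shift [-0.0, 0.0, -0.159] turn [0.0012, 0.0003, 0.0006] rows>= 1.6
call 1 shift [-0.201, -0.216, 0.0] turn [0.0, 0.0, 0.0] rows>= 3.0
call 2 shift [0.0, 0.0, 0.16] turn [0.0, 0.0, 0.0] rows>= 1.6
call 3 shift [-0.0, 0.04, 0.0] turn [0.0, 0.0, 0.0] rows>= 0.4
call 3 shift [-0.0, 0.08, 0.0] turn [0.0, 0.0, 0.0] rows>= 0.8
call 3 shift [-0.0, 0.12, 0.0] turn [0.0, 0.0, 0.0] rows>= 1.2
call 3 shift [-0.0, 0.16, 0.0] turn [0.0, 0.0, 0.0] rows>= 1.6
call 3 shift [-0.0, 0.18, 0.0] turn [0.0, 0.0, 0.0] rows>= 1.8
call 3 shift [-0.0, 0.2, 0.0] turn [0.0, 0.0, 0.0] rows>= 2.0
```

```bash
python3 -m handwheel '[[[0,0,-0.17],[0,0,0]],[[0,0,-0.17],[0,0,0]],[[0,0,-0.17],[0,0,0]],[[0,0,-0.17],[0,0,0]]]' && python3 -m handwheel '[[[-0.2,-0.216,0],[0,0,0]],[[-0.2,-0.216,0],[0,0,0]],[[-0.2,-0.216,0],[0,0,0]],[[-0.2,-0.216,0],[0,0,0]],[[-0.2,-0.216,0],[0,0,0]],[[-0.2,-0.216,0],[0,0,0]]]'
python3 - <<'E'
from lib import *
p,d,W0=snap("top","top15");q,d,W=snap("side","side15")
for n,im,W in(("top",p,W0),("side",q,W)):
    m=(W[...,0]>.36)&(W[...,0]<.54)&(W[...,1]>.15)&(W[...,1]<.31)&(W[...,2]>.1)&(W[...,2]<.145)&(im.max(2)<150);P=W[m]
    A=np.c_[P[:,:2],np.ones(len(P))]
    for _ in range(4):
        r=np.linalg.lstsq(A,P[:,2],rcond=None)[0];k=abs(A@r-P[:,2])<.004;A,P=A[k],P[k]
    print(n,len(P),[(r@[.445,y,1]).round(4) for y in(.15,.31)])
    v=im.max(2);m=(v<60)&(W[...,0]>.36)&(W[...,0]<.44)&(W[...,1]>.07)&(W[...,1]<.11)&(W[...,2]>.12)&(W[...,2]<.15);P=W[m]
    if len(P): print(n,"knob",len(P),P.min(0).round(4),P.max(0).round(4))
plan([[pose(.340,.088,.120,91.4)]])
cv2.imwrite("pics/pair15.png",np.hstack([cv2.resize(p[210:310,90:250],(400,250)),cv2.resize(q[100:230,150:350],(400,250))])[...,::-1])
E
```

```text
time_s: 40.0
position: [0.4454, 0.1914, 0.2012]
tool_rot: [[-0.026, 1.0, 0.0], [1.0, 0.026, -0.0], [-0.0, 0.0, -1.0]]
ft_force: [-0.2, 0.1, -0.0]
grip_width: 0.0001
gripper_force: 0.0
time_s: 40.6
position: [0.3407, 0.0889, 0.2008]
tool_rot: [[-0.026, 1.0, -0.001], [1.0, 0.026, -0.0], [-0.0, -0.001, -1.0]]
ft_force: [-0.3, 0.2, 0.7]
grip_width: 0.0001
gripper_force: 0.0
top 2654 [np.float64(0.1225), np.float64(0.1224)]
top knob 20 [0.387  0.085  0.1316] [0.4095 0.1065 0.1394]
side 1782 [np.float64(0.122), np.float64(0.1221)]
side knob 75 [0.3727 0.0795 0.12  ] [0.3964 0.1069 0.1401]
call 0 shift [-0.002, -0.001, 0.162] turn [-0.0004, 0.0001, 0.0008] rows>= 1.6
```

View pics/pair15.png

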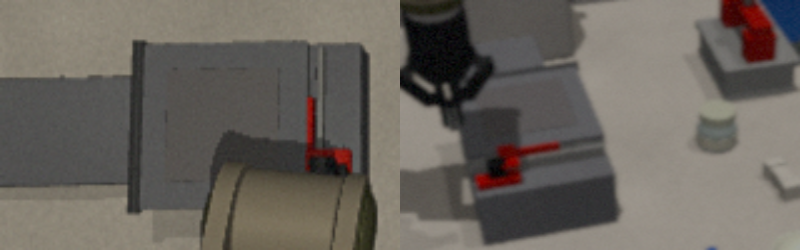

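Both views show the lid level, with the tab down behind the rim. Now I slide the bolt.

```bash
python3 -m handwheel '[[[-0.002,0,0.06],[0,0,0]],[[-0.002,0,0.12],[0,0,0]],[[-0.002,0,0.162],[0,0,0]],[[-0.002,0,0.162],[0,0,0]],[[-0.002,0,0.162],[0,0,0]]]' && python3 -m handwheel '[[[0,0.02,0],[0,0,0]],[[0,0.04,0],[0,0,0]],[[0,0.06,0],[0,0,0]],[[0,0.08,0],[0,0,0]],[[0,0.1,0],[0,0,0]],[[0,0.12,0],[0,0,0]],[[0,0.14,0],[0,0,0]],[[0,0.14,0],[0,0,0]]]'
python3 - <<'E'
from lib import *
for n in("top","side"):
    im,d,W=snap(n,n+"16")
    v=im.max(2);m=(v<60)&(W[...,0]>.36)&(W[...,0]<.5)&(W[...,1]>.07)&(W[...,1]<.11)&(W[...,2]>.12)&(W[...,2]<.15);P=W[m]
    if len(P): print(n,"knob",len(P),P.min(0).round(4),P.max(0).round(4))
E
```

```text
time_s: 41.2
position: [0.3406, 0.0879, 0.1205]
tool_rot: [[-0.027, 1.0, -0.001], [1.0, 0.027, -0.001], [-0.0, -0.001, -1.0]]
ft_force: [1.0, 0.9, 0.5]
grip_width: -0.0001
gripper_force: 0.0
time_s: 42.0
position: [0.4116, 0.0893, 0.1202]
tool_rot: [[-0.026, 1.0, 0.001], [1.0, 0.026, -0.001], [-0.001, 0.001, -1.0]]
ft_force: [-0.3, 0.3, 0.8]
grip_width: 0.0003
gripper_force: 0.0
side knob 156 [0.3959 0.0742 0.12  ] [0.4506 0.0991 0.1498]
```

```bash
python3 -m handwheel '[[[0,0.006,0],[0,0,0]],[[0,0.012,0],[0,0,0]],[[0,0.012,0],[0,0,0]]]'; python3 -m handwheel '[[[0,0.006,0],[0,0,0]],[[0,0.006,0],[0,0,0]]]';  python3 -m handwheel '[[[0,0.006,0],[0,0,0]],[[0,0.006,0],[0,0,0]]]'
```

```text
time_s: 42.4
position: [0.4163, 0.0895, 0.1203]
tool_rot: [[-0.026, 1.0, -0.001], [1.0, 0.026, -0.001], [-0.001, -0.001, -1.0]]
ft_force: [-0.3, -0.3, -0.2]
grip_width: 0.0001
gripper_force: 0.2
time_s: 42.6
position: [0.4193, 0.0896, 0.1202]
tool_rot: [[-0.026, 1.0, -0.0], [1.0, 0.026, -0.001], [-0.0, -0.0, -1.0]]
ft_force: [-0.3, 0.1, -1.1]
grip_width: 0.0003
gripper_force: 0.3
time_s: 42.8
position: [0.4224, 0.0897, 0.1202]
tool_rot: [[-0.026, 1.0, -0.0], [1.0, 0.026, -0.001], [-0.001, -0.0, -1.0]]
ft_force: [0.7, 0.5, -0.5]
grip_width: -0.0002
gripper_force: 0.2
```

```bash
for i in 1; do :; done; python3 -m handwheel '[[[0,0.006,0],[0,0,0]],[[0,0.006,0],[0,0,0]]]' | grep -E 'pos|ft'; python3 -m handwheel '[[[0,0.006,0],[0,0,0]],[[0,0.006,0],[0,0,0]]]'| grep -E 'pos|ft'
python3 - <<'E'
from lib import *
im,d,W=snap("side","side17")
v=im.max(2);m=(v<60)&(W[...,0]>.42)&(W[...,0]<.5)&(W[...,1]>.07)&(W[...,1]<.11)&(W[...,2]>.12)&(W[...,2]<.142);P=W[m]
print("knob",len(P),P.min(0).round(4),P.max(0).round(4))
E
```

```text
position: [0.4255, 0.0897, 0.1203]
ft_force: [-0.6, 0.8, -1.5]
position: [0.4285, 0.0898, 0.1203]
ft_force: [-0.5, 0.2, 0.5]
knob 121 [0.4205 0.0748 0.1203] [0.4679 0.1014 0.1419]
```

```bash
python3 -m handwheel '[[[0,0.004,0],[0,0,0]],[[0,0.004,0],[0,0,0]]]' | grep -E 'pos|ft'; python3 -m handwheel '[[[0,0.004,0],[0,0,0]],[[0,0.004,0],[0,0,0]]]'| grep -E 'pos|ft'; python3 -m handwheel '[[[0,0.004,0],[0,0,0]],[[0,0.004,0],[0,0,0]]]'| grep -E 'pos|ft'
```

```text
position: [0.4296, 0.0898, 0.1202]
ft_force: [-4.5, -0.7, 2.7]
position: [0.4299, 0.0899, 0.1201]
ft_force: [-12.8, -1.7, 8.8]
position: [0.4302, 0.0899, 0.12]
ft_force: [-20.2, -3.3, 14.3]
```

The bolt is against its end stop, with the force rising at constant position. I'll back off, lift clear and check.

```bash
python3 -m handwheel '[[[0,-0.03,0],[0,0,0]],[[0,-0.03,0],[0,0,0]],[[0,-0.03,-0.1],[0,0,0]],[[0,-0.03,-0.2],[0,0,0]],[[0,-0.03,-0.3],[0,0,0]],[[0.1,-0.03,-0.35],[0,0,0]],[[0.1,-0.03,-0.4],[0,0,0]],[[0.1,-0.03,-0.4],[0,0,0]]]' | grep pos; python3 -m handwheel '[[[-0.3,0.1,0],[0,0,0]],[[-0.6,0.1,0],[0,0,0]],[[-0.6,0.1,0],[0,0,0]],[[-0.6,0.1,0],[0,0,0]],[[-0.6,0.1,0],[0,0,0]],[[-0.6,0.1,0],[0,0,0]],[[-0.6,0.1,0],[0,0,0]]]' | grep pos
python3 - <<'E'
from lib import *
ims=[]
for n in("top","side"):
    im,d,W=snap(n,n+"18");ims.append(im)
    v=im.max(2);m=(v<60)&(W[...,0]>.36)&(W[...,0]<.5)&(W[...,1]>.07)&(W[...,1]<.11)&(W[...,2]>.12)&(W[...,2]<.15);P=W[m]
    if len(P): print(n,"knob",len(P),P.min(0).round(4),P.max(0).round(4))
    m=(W[...,0]>.36)&(W[...,0]<.54)&(W[...,1]>.15)&(W[...,1]<.31)&(W[...,2]>.1)&(W[...,2]<.145)&(v<150);P=W[m]
    A=np.c_[P[:,:2],np.ones(len(P))]
    for _ in range(4):
        r=np.linalg.lstsq(A,P[:,2],rcond=None)[0];k=abs(A@r-P[:,2])<.004;A,P=A[k],P[k]
    print(n,"lid",len(P),[(r@[.445,y,1]).round(4) for y in(.15,.31)])
    m=(W[...,0]>.6)&(W[...,0]<.66)&(W[...,1]>-.2)&(W[...,1]<-.06)&(W[...,2]>.065)&(W[...,2]<.09);P=W[m]
    if len(P)>10: print("handle",len(P),cv2.minAreaRect(P[:,:2].astype(np.float32)))
    print([b for b in blobs(im,W,d) if .3<b[3]<.8 and 0<b[5]<.06])
cv2.imwrite("pics/fin.png",np.hstack([cv2.resize(ims[0][110:310,80:420],(400,235)),cv2.resize(ims[1][60:400,100:480],(400,358))[60:295]])[...,::-1])
print(observe()["time_s"])
E
```

```text
position: [0.4195, 0.1408, 0.3237]
position: [0.4761, -0.1644, 0.3186]
top knob 50 [0.4445 0.0867 0.1212] [0.4666 0.1023 0.1404]
top lid 3027 [np.float64(0.1225), np.float64(0.1224)]
handle 92 ((0.6349030137062073, -0.12058849632740021), (0.015476633794605732, 0.06212522089481354), 3.143859624862671)
[('blue', [379.0, 176.0], 357, 0.7228, -0.3746, 0.0422, 0.096, 0.04, 0.8)]
side knob 61 [0.4424 0.082  0.1202] [0.4664 0.0999 0.1399]
side lid 1201 [np.float64(0.1218), np.float64(0.1226)]
handle 159 ((0.6317223310470581, -0.1253090500831604), (0.015305992215871811, 0.0715455412864685), 4.633190631866455)
[('blue', [381.0, 324.0], 840, 0.721, -0.3804, 0.0412, 0.098, 0.038, 1.4), ('red', [194.0, 290.0], 276, 0.3319, -0.1709, 0.0269, 0.084, 0.023, -51.8)]
45.45
```

View pics/fin.png

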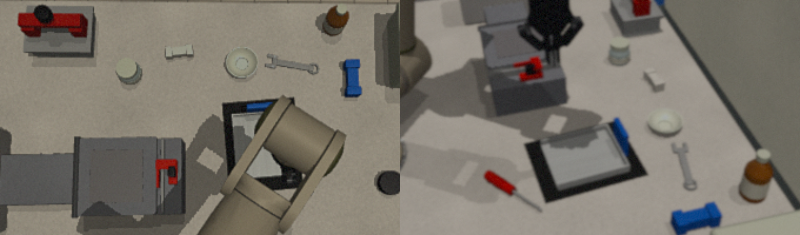

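The lid is shut and level, and the bolt is at its stop over the tab. The tray is square on the mat and the bystanders are where they were.

```bash
python3 -c "from rig import close_job; print(close_job())"
```

```text
the job is handed in; nothing more can be done
None
```

The job is handed in: all four samples present (blue, green, yellow, red) are in the hopper, the lid is shut, the bolt was then slid home to its stop, and the empty tray is back on its mat, at about 45 s of the 210 s allowed.

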